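# Knock the jammed grinding balls out of a glaze bottle

### The job

The open bottle in the wooden holder has a large grinding ball jammed in its neck and two small ones behind it. Take it out by the neck, lay it down flat on the open bench and let go; then take it by its body, tip it mouth down over the steel knock box and tap its rim on the bar until all three balls have dropped into the box. Lay the empty bottle flat on the bench again, and leave the mortar, the scale and the jar where they are.

Things in the scene. Friction and masses are not known exactly. Their poses are not given: they have to be found in the camera images.
- bottle: Clear open plastic bottle lying on its side, 90 g. Origin: middle of its body's underside; x points from mouth to base (mouth at -x), z up. Axis at z 25 mm. Body 50 mm square, x -40 to +40; shoulder tapers x -40 to -65; neck x -65 to -94, 34 mm wide, 30 high; lip 40 mm wide, x -94 to -100. Bore 22 mm high. Small balls roll out once the neck is free and the mouth is 35 degrees or more down; taps help.
- neck (a point): Middle of the neck, (-80, 0, 25) mm in the bottle's frame; 34 mm wide here. Inside, two sprung lips (x -64 to -84) pinch the large ball with about 1 N of friction. Tipping alone does not free it, but each sharp stop (rim tapped on a hard edge moving mouth-first at 0.1 to 0.3 m/s; slow pressing does nothing) lets it slip a little; with its centre past x -84 it pops out. The number of taps differs.
- mouth (a point): Centre of the bottle's mouth, (-100, 0, 25) mm in the bottle's frame. Below the bore the rim's face is 9 mm wide (z 5 to 14).
- belly (a point): Centre of the bottle's body, at (0, 0, 25) mm in the bottle's frame; near the centre of mass. Take the bottle across its 50 mm width here for tipping.
- holder: Fixed plywood holder, open at top and front (its own -x). Origin: middle of its underside; x -43 to +51, y -39 to +39; walls 9 mm thick, 58 high, 60 apart; floor 4 mm. The bottle starts in it, body between the walls and slightly lower than they are, so fingers do not fit beside the body; shoulder and neck stick out of the front. Bottle yaw within 0.03 rad of the holder's.
- knockbox: Fixed steel box, open at the top, 150 by 150 mm and 75 mm high, walls 3 mm, floor 3 mm. Origin: middle of its underside. A round steel bar runs across the middle of its mouth along its y axis.
- bar_mid (a point): Middle of the axis of the knock bar (12 mm diameter, 150 mm long, along the knock box's y axis), 72 mm above the bench; free space 69 mm wide on either side of it.
- ball_big: White ceramic grinding ball, 20 mm diameter, 25 g; origin at its centre. Starts jammed in the neck, centre at about (-79, 0, 24) mm in the bottle's frame.
- ball_a: White ceramic grinding ball, 15 mm diameter, 11 g; origin at its centre. Starts loose inside the bottle's body.
- ball_b: Like ball_a.
- mortar: Bystander: white ceramic mortar bowl, 130 mm wide, 70 mm high, origin under its centre. Leave alone.
- scale: Bystander: white weighing scale with a round steel pan, 130 by 110 by 36 mm, origin under its centre. Leave alone.
- jar: Bystander: clear jar with a white lid, 68 mm wide, 85 mm high, origin under its centre. Leave alone.
Things that resemble listed ones, but are neither listed nor needed, are in the scene too. Several things look just like the knockbox: the one meant starts farthest to the robot's left.

How it is judged (in metres and radians):
On the way, in this order (a step that is already met when the one before it is completed fails the run):
1. the bottle, out of its holder, lies flat on the bench, let go, with the large ball still in its neck (angle between bottle's own x axis and vertical between 1.45 and 1.69 rad and height (world z) of belly below 0.035 m and linear speed of bottle below 0.02 m/s and contact force between the fingers and bottle below 0.05 N and horizontal distance between belly and holder above 0.11 m and x of ball_big in the frame of bottle above -0.1 m), for 0.2 s.
2. held by its body (not by the neck) and tipped mouth down by 20 degrees or more, the bottle is tapped on the knock box (over 2 N) with the large ball still in it (contact force between the fingers and bottle above 1 N and x of the grasp point in the frame of bottle above -0.055 m and angle between bottle's own x axis and vertical below 1.22 rad and contact force between bottle and knockbox above 2 N and x of ball_big in the frame of bottle above -0.1 m).
3. all three balls are in the knock box (x of ball_big in the frame of knockbox between -0.073 and 0.073 m and y of ball_big in the frame of knockbox between -0.073 and 0.073 m and z of ball_big in the frame of knockbox between 0 and 0.045 m and x of ball_a in the frame of knockbox between -0.073 and 0.073 m and y of ball_a in the frame of knockbox between -0.073 and 0.073 m and z of ball_a in the frame of knockbox between 0 and 0.045 m and x of ball_b in the frame of knockbox between -0.073 and 0.073 m and y of ball_b in the frame of knockbox between -0.073 and 0.073 m and z of ball_b in the frame of knockbox between 0 and 0.045 m), for 0.2 s.
At the end, for the whole second after the job is handed in: All three balls lie inside the knock box (centres within its walls and less than 45 mm above its underside); the bottle lies flat (within 7 degrees of level, its axis less than 35 mm above the bench) at rest, let go, and does not touch the knock box; mortar, scale and jar have not moved 30 mm (all of step 3 and angle between bottle's own x axis and vertical between 1.45 and 1.69 rad and height (world z) of belly below 0.035 m and linear speed of bottle below 0.02 m/s and contact force between the fingers and bottle below 0.05 N and contact force between bottle and knockbox below 0.05 N).
It fails at once if the mortar is moved by more than 30 mm (distance of mortar from where it was at the start of the episode above 0.03 m).
It fails at once if the scale is moved by more than 30 mm (distance of scale from where it was at the start of the episode above 0.03 m).
It fails at once if the jar is moved by more than 30 mm (distance of jar from where it was at the start of the episode above 0.03 m).
It also fails if it takes over 64 s, if anything falls off the work surface, if the arm or the gripper's body presses on something with over 40 N, if the wrist force passes 120 N, or if a joint passes its speed limit or range.

### The arm

A 7-joint arm with a two-finger parallel gripper is mounted at the origin on the work surface. World frame = base frame: x ahead of the robot, y to its left, z up, the work surface at z = 0. Lengths are in m, angles in degrees, forces in N, time in s.
With the tool pointing down it reaches from about 0.4 to 0.9 m from the base axis. Payload 5.6 kg.
Tool frame: the origin (TCP) lies midway between the tips of the shut fingers; the grasp point (between the pads) lies bot.tcp_to_grasp behind it (bot.tcp_to_grasp is the distance from the TCP to the grasp point, in m); z points along the fingers, y is the line along which they close (so a half turn about z gives the same grasp; the last joint's range is limited). The gripper opens to 92 mm and grips with 3 to 60 N. Pads are 20 mm wide; open, the fingers measure 128 mm over their backs; the gripper's body (75 mm by 189 mm) begins 69 mm behind the grasp point.
Start: joints at [-77.75, 26.786, -0.665, 91.828, 0.344, 61.387, -3.226], TCP at [0.165, 0.629, 0.215] pointing down, gripper open.
Joint ranges: [-144.91, 144.91], [-17.63, 115.5], [-89.93, 88.59], [15.96, 139.68], [-74.01, 254.01], [8.47, 105.57], [-167.45, 167.45]. Speed limits (degrees/s): [147.25, 147.25, 180, 180, 180, 180, 180].

### API

Orientations are given as a 3x3 rotation matrix whose columns are the frame's x, y, z axes.
In Python, from rig import bot, grab_frame, job, spotter gives the robot as it stands.
- The arm moves only by the tool send_rows, never from a script. Its argument "targets" is a list of rows, each an object with "travel": the shift along the tool's x, y, z in units of 0.2 m (1.0 is 0.2 m), a list of three; "yaw": the turn about the tool's z in units of 90 degrees (1.0 is 90 degrees); "grip": the closure, from 0 (fully open) to 1 (shut). In form: [{"travel": [x, y, z], "yaw": yaw, "grip": grip}, ...]. A call has 1 to 8 rows; each row shifts and turns the commanded pose from where the row before left it, along the tool's axes as they then stand; what a row does not reach is not made up. A row lasts 1/12 s, in which the tool goes at most 41.7 mm and 7.16 degrees, less where a joint would pass 70% of its speed; a pose out of reach is approached as far as the arm can. A call with a number of a shift or a turn outside -1 to 1 is refused whole. A call with a gripper value outside its range is refused whole. The fingers move at their own pace and stop on an object; "squeeze" is the grip in N (left out, the last holds). Time passes only in rows, so rows that do not move let the fingers close. It gives the time, the measured TCP pose, the force, the opening and the grip force at its end, in the units of the state.
- bot.sense(): the state, without advancing time (a new reading comes with each control period).
- grab_frame(name): name is "scene" or "top"; returns a dict with "frame" (480x640x3 uint8, blue, green, red), "fx", "fy", "cx", "cy" (pixels), "eye" and "attitude" of the camera in the world. Camera axes: x right, y up, looking along -z (the intrinsics and any distortion apply to the point x, -y, -z); pixel columns grow to the right and rows downward; lengths in m; the calibration is good to about 2 mm. A picture is of the moment at which its call begins. There is no depth.
- job.hand_in(): hands the job in; it is judged then, once.
Trained networks look in a picture, given as the dict that the camera call returned (one of the last four; its "shot" number tells which), for a name from the list of things; names that differ only in an ending like _2 or _b are one class to them, and where a whole thing is asked for, a point or a joint stands for the part that bears it (a point fixed in the world has none). Each returns a list of dicts, best first, with "conf" (0 to 1); they miss things now and then, are a little off and sometimes report something else, mostly with a low value. They report only what shows in the picture. A call takes as long as a camera call. They do not tell look-alikes from the thing itself.
- spotter.look_for(thing, picture): "position" ([x, y, z] in m, in world coordinates, good to about 4 mm: the middle of the surface that is visible of it).
The state is a dict: "t": time; "qpos": joint angles; "dq": joint speeds; "tau": joint torques, N m; "ee_pos": TCP position; "tcp_rot": TCP orientation; "wrist_force": force on the tool from outside, world axes, zero at the start; "wrist_torque": the same for the moment, N m; "grip_width": opening from 0.0 (shut) to 1.0 (fully open); "finger_force": force on a finger pad.
Only numpy, scipy, OpenCV 4.12 (cv2) and the standard library are available. Lean on these libraries where they do the work, as an engineer would, in place of code of your own. Each camera call takes 0.05 s, during which the arm holds its last target. There are 200 camera calls.

## Working session

There is one attempt and no reset: what is moved stays moved. The work goes in short steps, Python scripts to look and compute and a tool call to move; the robot and the scene stay as the last step left them, time stands still between calls to the robot, and variables do not carry over. Pictures are saved under pics/ and viewed, at most 10 in all, crops included, and the job is handed in when it is done.

Besides the shell and the picture viewer there is one more tool, called after "Call:" as name(argument=value, ...) on one line, values as JSON. send_rows: Moves the arm, as the interface text tells. Its arguments: {"type":"object","properties":{"targets":{"type":"array","items":{"type":"object","properties":{"travel":{"type":"array","items":{"type":"number"}},"yaw":{"type":"number"},"grip":{"type":"number"}}}},"squeeze":{"type":"number"}},"required":["targets"]}

```bash
mkdir -p pics; cat > h.py <<'E'
import numpy as np, cv2
from rig import bot, grab_frame, job, spotter
def ray(p,u,v):
    d=np.array([(u-p["cx"])/p["fx"],-(v-p["cy"])/p["fy"],-1.0]); return np.array(p["attitude"])@d
def atz(p,u,v,z):
    d=ray(p,u,v); e=np.array(p["eye"]); return e+d*(z-e[2])/d[2]
def proj(p,X):
    c=np.array(p["attitude"]).T@(np.array(X)-p["eye"]); return p["cx"]+p["fx"]*c[0]/-c[2], p["cy"]-p["fy"]*c[1]/-c[2]
E
python3 - <<'E'
from h import *
np.set_printoptions(precision=4,suppress=True)
print(bot.tcp_to_grasp, bot.sense())
for n in ("scene","top"):
    p=grab_frame(n); cv2.imwrite(f"pics/{n}0.png",p["frame"])
    print(n,p["eye"],np.array(p["attitude"]),p["fx"],p["cx"],p["cy"],[k for k in p])
    for t in ("bottle","neck","mouth","belly","holder","knockbox","bar_mid","ball_big","mortar","scale","jar"):
        print(t,[(np.round(r["position"],3).tolist(),round(r["conf"],2),np.round(proj(p,r["position"])).tolist()) for r in spotter.look_for(t,p)])
E
```

```text
0.0187 {'t': 0.0, 'qpos': array([-77.7508,  26.8368,  -0.6655,  91.8815,   0.345 ,  61.386 ,
        -3.2238]), 'dq': array([-0.021 ,  0.1146, -0.1198, -0.0044,  0.0246,  0.0864,  0.0429]), 'tau': array([  0.0004, -52.0563,  -0.0118, -24.3745,  -0.0566,   0.0171,
         0.0001]), 'ee_pos': array([0.165 , 0.6281, 0.2136]), 'tcp_rot': array([[-0.9672,  0.254 , -0.0003],
       [ 0.254 ,  0.9672, -0.0018],
       [-0.0001, -0.0018, -1.    ]]), 'wrist_force': array([ 0.5815, -0.2591, -0.3561]), 'wrist_torque': array([-0.0083, -0.0488,  0.0061]), 'finger_force': 0.0, 'grip_width': 1.0012684476584301}
scene [0.9084 0.6279 0.6119] [[-0.8715 -0.2637  0.4135]
 [ 0.4902 -0.488   0.7222]
 [ 0.0114  0.8321  0.5546]] 472.9056211982743 317.11520065167235 236.24226025714887 ['frame', 'fx', 'fy', 'cx', 'cy', 'eye', 'attitude', 'shot']
bottle [([0.488, 0.293, 0.055], 0.83, [445.0, 360.0])]
neck [([0.488, 0.286, 0.051], 0.88, [441.0, 359.0])]
mouth [([0.49, 0.292, 0.055], 0.86, [444.0, 360.0])]
belly [([0.483, 0.29, 0.054], 0.57, [446.0, 358.0])]
holder [([0.548, 0.321, 0.045], 0.94, [426.0, 393.0])
[... 794 characters left out ...]
[152.0, 275.0])]
mouth [([0.481, 0.286, 0.057], 0.66, [152.0, 275.0])]
belly [([0.479, 0.285, 0.053], 0.76, [154.0, 276.0]), ([0.781, -0.185, 0.037], 0.67, [375.0, 128.0])]
holder [([0.517, 0.279, 0.054], 0.84, [156.0, 258.0])]
knockbox [([0.27, -0.398, 0.004], 0.74, [482.0, 367.0]), ([0.727, -0.442, 0.004], 0.68, [493.0, 153.0]), ([0.5, -0.317, 0.003], 0.46, [439.0, 259.0])]
bar_mid [([0.722, -0.438, 0.003], 0.97, [491.0, 155.0]), ([0.278, -0.4, 0.003], 0.86, [483.0, 363.0]), ([0.5, -0.317, 0.002], 0.63, [439.0, 259.0])]
ball_big []
mortar [([0.783, -0.184, 0.038], 0.63, [375.0, 127.0])]
scale [([0.77, -0.004, 0.03], 0.59, [290.0, 136.0])]
jar [([0.764, 0.179, 0.086], 0.91, [199.0, 135.0])]
```

View pics/top0.png

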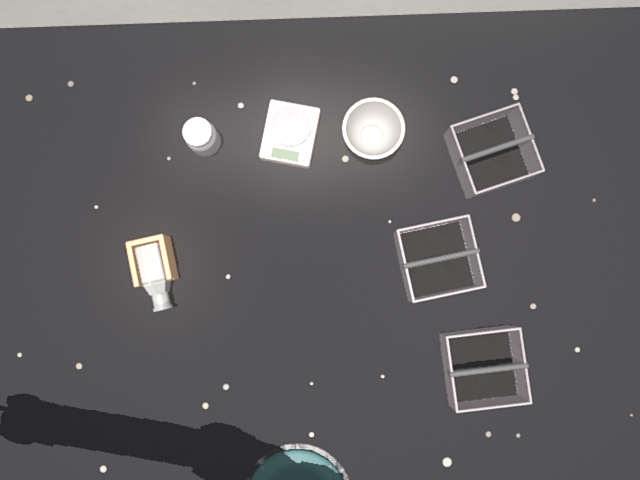

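View pics/scene0.png

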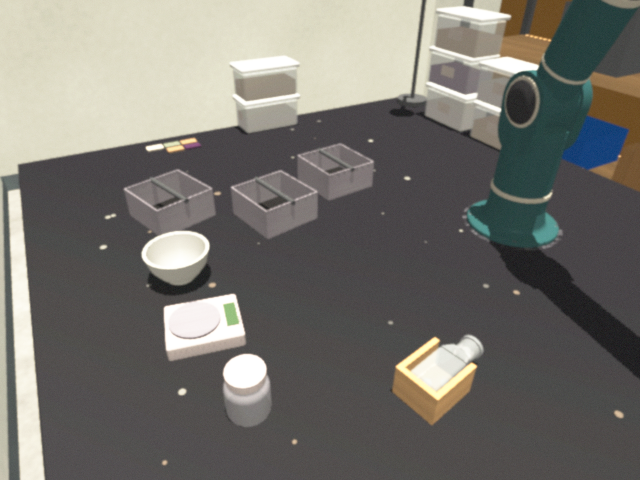

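The top view shows the holder with the bottle at (150,262) and its neck at (162,300). Three boxes are visible, and the leftmost, which is the target, is at (440,258), with its bar running from (404,265) to (479,252). Next I'll enlarge these two areas.

```bash
python3 - <<'E'
import cv2,numpy as np
i=cv2.imread("pics/top0.png")
a=cv2.resize(i[225:325,110:210],(400,400),interpolation=cv2.INTER_CUBIC)
b=cv2.resize(i[208:308,390:490],(400,400),interpolation=cv2.INTER_CUBIC)
cv2.imwrite("pics/crop0.png",np.clip(np.hstack([a*1.0,b*1.0]),0,255).astype(np.uint8))
E
```

```text
(no output)
```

View pics/crop0.png

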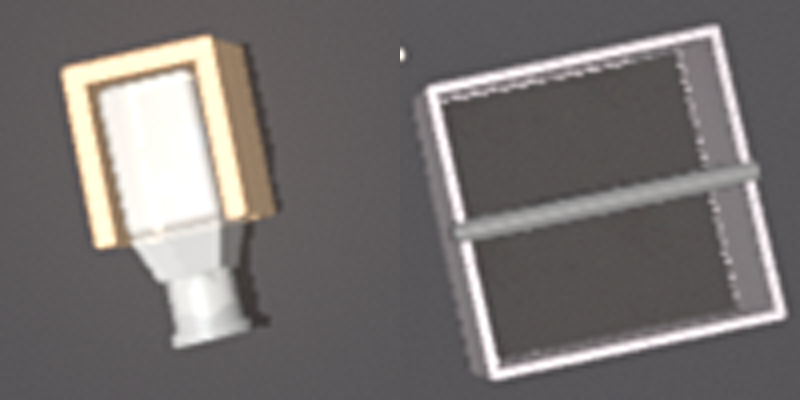

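The left crop shows the holder's rim corners at (62,70), (213,37) and (98,248), and the lip's ends at (172,347) and (250,330). The right crop shows the bar from (455,232) to (758,171), with the box rim around it.

```bash
python3 - <<'E'
from h import *
np.set_printoptions(precision=4,suppress=True)
p=grab_frame("top")
L=lambda u,v,z:atz(p,110+u/4,225+v/4,z)
R=lambda u,v,z:atz(p,390+(u-400)/4,208+v/4,z)
for q in [(62,70),(213,37),(98,248),(245,220)]: print("hold",L(*q,.058))
bl,br,fl,fr=[L(*q,.058) for q in [(62,70),(213,37),(98,248),(245,220)]]
d=(fl-bl); print("holder fwd deg",np.degrees(np.arctan2(d[1],d[0])),np.degrees(np.arctan2(fr[1]-br[1],fr[0]-br[0])),np.linalg.norm(d))
w=br-bl; print("back edge deg",np.degrees(np.arctan2(w[1],w[0])),np.linalg.norm(w), (bl+br)/2)
print("lip ends",L(172,347,.029),L(250,330,.029))
print("neck L",L(168,282,.029),L(178,330,.029)," R",L(232,275,.029),L(245,320,.029))
a,b=R(455,232,.075),R(758,171,.075); print("bar",a,b,(a+b)/2,np.degrees(np.arctan2(*(b-a)[[1,0]])),np.linalg.norm(b-a))
c=np.array([R(432,90,.075),R(716,28,.075),R(784,318,.075),R(494,380,.075)]); print("box",c,c.mean(0))
s=bot.sense();print(s["ee_pos"],np.degrees(np.arctan2(s["tcp_rot"][1,1],s["tcp_rot"][0,1])))
E
```

```text
hold [0.5494 0.3421 0.058 ]
hold [0.5645 0.2632 0.058 ]
hold [0.4568 0.3234 0.058 ]
hold [0.4693 0.2471 0.058 ]
holder fwd deg -168.58293313808466 -170.39524129788472 0.0944635846016536
back edge deg -79.21254663241032 0.08030858734841557 [0.5569 0.3026 0.058 ]
lip ends [0.4038 0.2944 0.029 ] [0.4116 0.2531 0.029 ]
neck L [0.4379 0.2964 0.029 ] [0.4126 0.2912 0.029 ]  R [0.4407 0.2624 0.029 ] [0.4169 0.2557 0.029 ]
bar [ 0.4851 -0.2297  0.075 ] [ 0.5118 -0.3833  0.075 ] [ 0.4985 -0.3065  0.075 ] -80.13034095785092 0.15584720695689347
box [[ 0.5574 -0.2208  0.075 ]
 [ 0.5849 -0.3655  0.075 ]
 [ 0.4377 -0.3927  0.075 ]
 [ 0.4104 -0.2465  0.075 ]] [ 0.4976 -0.3064  0.075 ]
[0.1651 0.6287 0.2146] 75.28379883719892
```

```bash
cat >> h.py <<'E'
def plan(target,ang,n=None,start=None,a0=None):
    """rows from the pose now to TCP target with tool-y at world angle ang (deg, mod 180)"""
    s=bot.sense(); R=s["tcp_rot"]; p0=np.array(s["ee_pos"]) if start is None else np.array(start)
    if a0 is None: a0=np.degrees(np.arctan2(R[1,1],R[0,1]))
    d=(ang-a0+90)%180-90 if ang is not None else 0
    D=np.array(target)-p0
    n=n or int(max(np.ceil(np.linalg.norm(D)/.0405),np.ceil(abs(d)/6.8),1))
    m=int(np.ceil(abs(d)/6.8)) or 1
    print("n",n,"a0",round(a0,1),"d",round(d,1))
    for i in range(n):
        a=np.radians(a0+d*min(i,m)/m); y=np.array([np.cos(a),np.sin(a),0]); z=np.array([0,0,-1.]); x=np.cross(y,z)
        print([round(float(v@D/n/.2),3) for v in (x,y,z)],round(-d/m/90,3) if i<m else 0)
E
python3 -c "
from h import *
plan([.427,.277,.200],101)"
```

```text
n 11 a0 75.3 d 25.7
[-0.156, -0.124, 0.007] -0.071
[-0.141, -0.141, 0.007] -0.071
[-0.124, -0.156, 0.007] -0.071
[-0.106, -0.169, 0.007] -0.071
[-0.086, -0.18, 0.007] 0
[-0.086, -0.18, 0.007] 0
[-0.086, -0.18, 0.007] 0
[-0.086, -0.18, 0.007] 0
[-0.086, -0.18, 0.007] 0
[-0.086, -0.18, 0.007] 0
[-0.086, -0.18, 0.007] 0
```

Call:
send_rows(targets=[{"travel": [-0.156, -0.124, 0.007], "yaw": -0.071, "grip": 0}, {"travel": [-0.141, -0.141, 0.007], "yaw": -0.071, "grip": 0}, {"travel": [-0.124, -0.156, 0.007], "yaw": -0.071, "grip": 0}, {"travel": [-0.106, -0.169, 0.007], "yaw": -0.071, "grip": 0}, {"travel": [-0.086, -0.18, 0.007], "yaw": 0, "grip": 0}, {"travel": [-0.086, -0.18, 0.007], "yaw": 0, "grip": 0}, {"travel": [-0.086, -0.18, 0.007], "yaw": 0, "grip": 0}, {"travel": [-0.086, -0.18, 0.007], "yaw": 0, "grip": 0}])

```text
t: 1.92
ee_pos: [0.3559, 0.3706, 0.2037]
tcp_rot: [[-0.982, -0.188, 0.0], [-0.188, 0.982, 0.001], [-0.001, 0.001, -1.0]]
wrist_force: [0.6, 1.3, 0.0]
grip_width: 0.997
finger_force: 0.0
```

Call:
send_rows(targets=[{"travel": [-0.086, -0.18, 0.007], "yaw": 0, "grip": 0}, {"travel": [-0.086, -0.18, 0.007], "yaw": 0, "grip": 0}, {"travel": [-0.086, -0.18, 0.007], "yaw": 0, "grip": 0}, {"travel": [0, 0, 0], "yaw": 0, "grip": 0}, {"travel": [0, 0, 0], "yaw": 0, "grip": 0}])

```text
t: 2.33
ee_pos: [0.4274, 0.2738, 0.1993]
tcp_rot: [[-0.983, -0.183, 0.001], [-0.183, 0.983, -0.0], [-0.0, -0.0, -1.0]]
wrist_force: [-0.1, 1.0, 0.5]
grip_width: 1.002
finger_force: 0.0
```

```bash
python3 -c "
from h import *
print(bot.sense()['ee_pos'])
plan([.427,.277,.0105],101)"
```

```text
[0.42739064 0.27376867 0.19934715]
n 5 a0 100.5 d 0.5
[-0.0, 0.003, 0.189] -0.005
[-0.0, 0.003, 0.189] 0
[-0.0, 0.003, 0.189] 0
[-0.0, 0.003, 0.189] 0
[-0.0, 0.003, 0.189] 0
```

Call:
send_rows(targets=[{"travel": [0, 0.003, 0.189], "yaw": 0, "grip": 0}, {"travel": [0, 0.003, 0.189], "yaw": 0, "grip": 0}, {"travel": [0, 0.003, 0.189], "yaw": 0, "grip": 0}, {"travel": [0, 0.003, 0.189], "yaw": 0, "grip": 0}, {"travel": [0, 0.003, 0.189], "yaw": 0, "grip": 0}, {"travel": [0, 0, 0], "yaw": 0, "grip": 0}, {"travel": [0, 0, 0], "yaw": 0, "grip": 0.6}, {"travel": [0, 0, 0], "yaw": 0, "grip": 1}], squeeze=35)

```text
t: 3.0
ee_pos: [0.4259, 0.2804, 0.0118]
tcp_rot: [[-0.982, -0.189, 0.002], [-0.189, 0.982, 0.002], [-0.002, 0.001, -1.0]]
wrist_force: [-0.1, 0.2, 0.4]
grip_width: 0.88
finger_force: 0.0
```

Call:
send_rows(targets=[{"travel": [0, 0, 0], "yaw": 0, "grip": 1}, {"travel": [0, 0, 0], "yaw": 0, "grip": 1}, {"travel": [0, 0, 0], "yaw": 0, "grip": 1}, {"travel": [0, 0, 0], "yaw": 0, "grip": 1}])

```text
t: 3.33
ee_pos: [0.4262, 0.2794, 0.0118]
tcp_rot: [[-0.982, -0.188, 0.002], [-0.188, 0.982, 0.002], [-0.003, 0.001, -1.0]]
wrist_force: [0.0, 0.6, -0.2]
grip_width: 0.589
finger_force: 0.0
```

Call:
send_rows(targets=[{"travel": [0, 0, 0], "yaw": 0, "grip": 1}, {"travel": [0, 0, 0], "yaw": 0, "grip": 1}, {"travel": [0, 0, 0], "yaw": 0, "grip": 1}, {"travel": [0, 0, 0], "yaw": 0, "grip": 1}, {"travel": [0, 0, 0], "yaw": 0, "grip": 1}])

```text
t: 3.75
ee_pos: [0.4254, 0.2787, 0.0103]
tcp_rot: [[-0.982, -0.188, -0.0], [-0.188, 0.982, -0.0], [0.0, -0.0, -1.0]]
wrist_force: [-1.1, -1.4, 4.1]
grip_width: 0.366
finger_force: 35.0
```

Call:
send_rows(targets=[{"travel": [0, 0, -0.05], "yaw": 0, "grip": 1}, {"travel": [0, 0, -0.1], "yaw": 0, "grip": 1}, {"travel": [0, 0, -0.15], "yaw": 0, "grip": 1}, {"travel": [0, 0, -0.15], "yaw": 0, "grip": 1}, {"travel": [0, 0, -0.05], "yaw": 0, "grip": 1}, {"travel": [0, 0, 0], "yaw": 0, "grip": 1}])

```text
t: 4.25
ee_pos: [0.4269, 0.28, 0.1129]
tcp_rot: [[-0.982, -0.188, 0.004], [-0.188, 0.982, 0.004], [-0.005, 0.003, -1.0]]
wrist_force: [-0.5, -0.1, -1.5]
grip_width: 0.368
finger_force: 35.0
```

```bash
python3 - <<'E'
from h import *
for n in("scene",):
    p=grab_frame(n); cv2.imwrite(f"pics/{n}1.png",p["frame"])
print(bot.sense()["ee_pos"],bot.sense()["wrist_force"],bot.sense()["wrist_torque"])
plan([.45,.05,.11],101)
E
```

```text
[0.42577948 0.27918181 0.11102918] [-0.53979901 -0.61227436 -1.66040668] [ 0.01592137  0.07579063 -0.05178954]
n 6 a0 100.8 d 0.2
[0.016, -0.191, 0.001] -0.002
[0.017, -0.191, 0.001] 0
[0.017, -0.191, 0.001] 0
[0.017, -0.191, 0.001] 0
[0.017, -0.191, 0.001] 0
[0.017, -0.191, 0.001] 0
```

View pics/scene1.png

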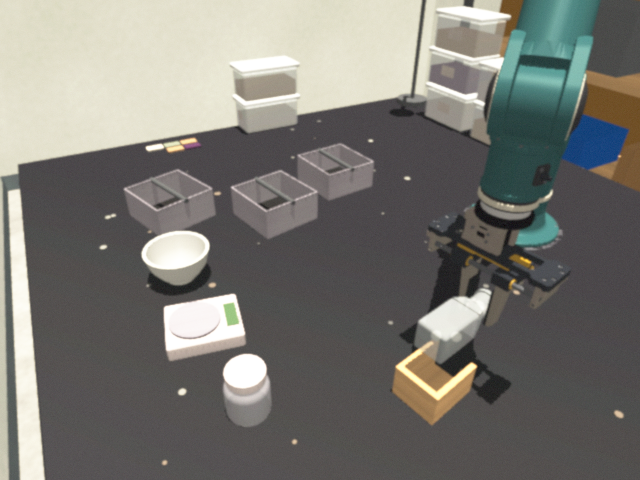

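The bottle is clear of the holder, held by the neck at about (485,300) and close to level.

Call:
send_rows(targets=[{"travel": [0.016, -0.19, 0], "yaw": 0, "grip": 1}, {"travel": [0.017, -0.19, 0], "yaw": 0, "grip": 1}, {"travel": [0.017, -0.19, 0], "yaw": 0, "grip": 1}, {"travel": [0.017, -0.19, 0], "yaw": 0, "grip": 1}, {"travel": [0.017, -0.19, 0], "yaw": 0, "grip": 1}, {"travel": [0.017, -0.19, 0], "yaw": 0, "grip": 1}, {"travel": [0, 0, 0.1], "yaw": 0, "grip": 1}, {"travel": [0, 0, 0.15], "yaw": 0, "grip": 1}])

```text
t: 4.97
ee_pos: [0.4497, 0.0483, 0.0601]
tcp_rot: [[-0.983, -0.183, 0.003], [-0.183, 0.983, -0.0], [-0.003, -0.001, -1.0]]
wrist_force: [1.9, 0.7, -1.5]
grip_width: 0.366
finger_force: 35.0
```

Call:
send_rows(targets=[{"travel": [0, 0, 0.1], "yaw": 0, "grip": 1}, {"travel": [0, 0, 0.08], "yaw": 0, "grip": 1}, {"travel": [0, 0, 0.05], "yaw": 0, "grip": 1}, {"travel": [0, 0, 0.02], "yaw": 0, "grip": 1}, {"travel": [0, 0, 0], "yaw": 0, "grip": 1}, {"travel": [0, 0, 0], "yaw": 0, "grip": 1}])

```text
t: 5.47
ee_pos: [0.4484, 0.0511, 0.0101]
tcp_rot: [[-0.982, -0.188, -0.0], [-0.188, 0.982, -0.0], [0.0, -0.0, -1.0]]
wrist_force: [0.4, 1.1, -1.3]
grip_width: 0.368
finger_force: 35.0
```

Call:
send_rows(targets=[{"travel": [0, 0, 0.01], "yaw": 0, "grip": 1}, {"travel": [0, 0, 0.01], "yaw": 0, "grip": 1}, {"travel": [0, 0, 0], "yaw": 0, "grip": 1}, {"travel": [0, 0, 0], "yaw": 0, "grip": 1}])

```text
t: 5.8
ee_pos: [0.4487, 0.0512, 0.0066]
tcp_rot: [[-0.982, -0.188, 0.001], [-0.188, 0.982, 0.0], [-0.001, 0.0, -1.0]]
wrist_force: [0.3, 0.3, -1.1]
grip_width: 0.367
finger_force: 35.0
```

Call:
send_rows(targets=[{"travel": [0, 0, 0.006], "yaw": 0, "grip": 1}, {"travel": [0, 0, 0], "yaw": 0, "grip": 0.55}, {"travel": [0, 0, 0], "yaw": 0, "grip": 0.45}, {"travel": [0, 0, 0], "yaw": 0, "grip": 0.3}, {"travel": [0, 0, 0], "yaw": 0, "grip": 0}, {"travel": [0, 0, 0], "yaw": 0, "grip": 0}, {"travel": [0, 0, 0], "yaw": 0, "grip": 0}, {"travel": [0, 0, 0], "yaw": 0, "grip": 0}])

```text
t: 6.47
ee_pos: [0.4485, 0.0511, 0.005]
tcp_rot: [[-0.982, -0.188, 0.0], [-0.188, 0.982, 0.0], [-0.0, 0.0, -1.0]]
wrist_force: [0.5, 0.2, 0.1]
grip_width: 0.853
finger_force: 0.0
```

Call:
send_rows(targets=[{"travel": [0, 0, 0], "yaw": 0, "grip": 0}, {"travel": [0, 0, -0.1], "yaw": 0, "grip": 0}, {"travel": [0, 0, -0.2], "yaw": 0, "grip": 0}, {"travel": [0, 0, -0.2], "yaw": 0, "grip": 0}, {"travel": [0, 0, -0.1], "yaw": 0, "grip": 0}, {"travel": [0, 0, 0], "yaw": 0, "grip": 0}])

```text
t: 6.97
ee_pos: [0.4516, 0.0516, 0.1293]
tcp_rot: [[-0.982, -0.188, 0.009], [-0.188, 0.982, 0.002], [-0.009, 0.001, -1.0]]
wrist_force: [0.3, -0.4, 0.2]
grip_width: 1.002
finger_force: 0.0
```

```bash
python3 - <<'E'
from h import *
p=grab_frame("top"); cv2.imwrite("pics/top2.png",p["frame"]); q=grab_frame("scene")
for r in spotter.look_for("bottle",p)[:2]: print(r, proj(p,r["position"]))
u,v=proj(p,[.50,.06,.05]);u,v=int(u),int(v)
a=cv2.resize(p["frame"][v-50:v+50,u-50:u+50],(400,400),interpolation=cv2.INTER_CUBIC)
x,y=map(int,proj(q,[.50,.06,.05]))
b=cv2.resize(q["frame"][y-50:y+50,x-50:x+50],(400,400),interpolation=cv2.INTER_CUBIC)
cv2.imwrite("pics/crop2.png",np.hstack([a,b])); print(u-50,v-50,x-50,y-50)
E
```

```text
{'position': [0.5, -0.3151, 0.0024], 'conf': 0.56} (np.float64(438.6083381349098), np.float64(258.93391413667257))
{'position': [0.537, 0.0594, 0.046], 'conf': 0.55} (np.float64(262.12108627845953), np.float64(245.16548764383967))
211 212 304 230
```

View pics/crop2.png

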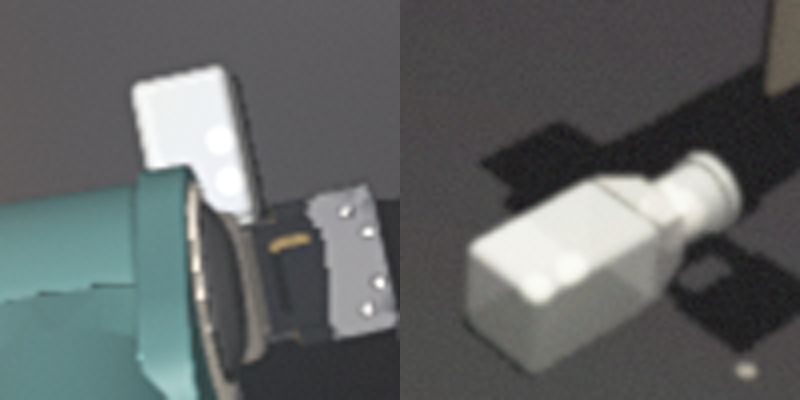

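The bottle lies flat and has been let go. Its base's top edge is at (133,90)–(222,67) in the left crop, and the two small balls show inside the body at about (218,138) and (228,182).

```bash
python3 - <<'E'
from h import *
p=grab_frame("top")
a=atz(p,211+133/4,212+90/4,.05);b=atz(p,211+222/4,212+67/4,.05)
m=(a+b)/2;d=b-a;print(a,b,m,np.linalg.norm(d),np.degrees(np.arctan2(d[1],d[0]))+90)
print(bot.sense()["ee_pos"])
ax=np.array([np.cos(np.radians(11)),np.sin(np.radians(11)),0])
neck=np.array([.4487,.0512,0])
print("belly from neck",neck+.08*ax,"from base",m-.04*ax)
g=(neck+.08*ax+m-.04*ax)/2+.027*ax; g[2]=.10; plan(g,101)
E
```

```text
[0.56001928 0.09584222 0.05      ] [0.5707712  0.04914967 0.05      ] [0.56539524 0.07249594 0.05      ] 0.047914480082557824 12.967496770382454
[0.44748347 0.05095342 0.12391381]
belly from neck [0.52723017 0.06646472 0.        ] from base [0.52613015 0.06486358 0.05      ]
n 3 a0 100.8 d 0.2
[-0.179, -0.001, 0.04] -0.002
[-0.179, -0.001, 0.04] 0
[-0.179, -0.001, 0.04] 0
```

Call:
send_rows(targets=[{"travel": [-0.179, 0, 0.04], "yaw": 0, "grip": 0}, {"travel": [-0.179, 0, 0.04], "yaw": 0, "grip": 0}, {"travel": [-0.179, 0, 0.04], "yaw": 0, "grip": 0}, {"travel": [0, 0, 0.15], "yaw": 0, "grip": 0.2}, {"travel": [0, 0, 0.15], "yaw": 0, "grip": 0.3}, {"travel": [0, 0, 0.1], "yaw": 0, "grip": 0.3}, {"travel": [0, 0, 0.05], "yaw": 0, "grip": 0.3}, {"travel": [0, 0, 0.015], "yaw": 0, "grip": 0.3}], squeeze=4)

```text
t: 7.83
ee_pos: [0.5514, 0.0707, 0.0045]
tcp_rot: [[-0.982, -0.188, -0.006], [-0.188, 0.982, -0.001], [0.006, -0.0, -1.0]]
wrist_force: [-0.4, 0.3, 1.1]
grip_width: 0.702
finger_force: 0.0
```

Call:
send_rows(targets=[{"travel": [0, 0, 0], "yaw": 0, "grip": 0.45}, {"travel": [0, 0, 0], "yaw": 0, "grip": 1}, {"travel": [0, 0, 0], "yaw": 0, "grip": 1}, {"travel": [0, 0, 0], "yaw": 0, "grip": 1}, {"travel": [0, 0, 0], "yaw": 0, "grip": 1}])

```text
t: 8.25
ee_pos: [0.5548, 0.0714, 0.0092]
tcp_rot: [[-0.982, -0.188, 0.002], [-0.188, 0.982, 0.0], [-0.002, 0.0, -1.0]]
wrist_force: [0.1, -0.8, 1.1]
grip_width: 0.544
finger_force: 4.0
```

Call:
send_rows(targets=[{"travel": [0, 0, -0.03], "yaw": 0, "grip": 1}, {"travel": [0, 0, -0.05], "yaw": 0, "grip": 1}, {"travel": [0, 0, -0.05], "yaw": 0, "grip": 1}, {"travel": [0, 0, -0.05], "yaw": 0, "grip": 1}, {"travel": [0, 0, -0.05], "yaw": 0, "grip": 1}, {"travel": [0, 0, 0], "yaw": 0, "grip": 1}])

```text
t: 8.75
ee_pos: [0.5557, 0.0716, 0.0568]
tcp_rot: [[-0.982, -0.188, 0.004], [-0.188, 0.982, 0.001], [-0.005, 0.0, -1.0]]
wrist_force: [1.1, -0.1, 0.6]
grip_width: 0.545
finger_force: 4.0
```

```bash
cat >> h.py <<'E'
def crop(name,X,h=60,s=5):
    q=grab_frame(name); x,y=map(int,proj(q,X)); x=max(h,min(640-h,x)); y=max(h,min(480-h,y))
    return cv2.resize(q["frame"][y-h:y+h,x-h:x+h],(2*h*s,2*h*s),interpolation=cv2.INTER_CUBIC)
E
python3 - <<'E'
from h import *
cv2.imwrite("pics/c3.png",crop("scene",[.5,.06,.06],60,4))
s=bot.sense();print(s["ee_pos"],s["wrist_force"],s["finger_force"])
E
```

```text
[0.55559895 0.07163203 0.05596664] [1.45714811 0.25056444 0.66370615] 4.000064413994551
```

View pics/c3.png

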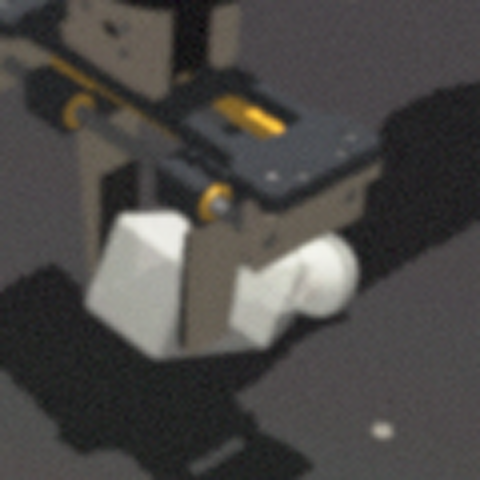

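The bottle is tipping in the grip: the mouth, at (330,280), is now level in the image with the base centre at (140,285), so the mouth is on the bench. I'll continue raising.

Call:
send_rows(targets=[{"travel": [0, 0, -0.05], "yaw": 0, "grip": 1}, {"travel": [0, 0, -0.05], "yaw": 0, "grip": 1}, {"travel": [0, 0, -0.05], "yaw": 0, "grip": 1}, {"travel": [0, 0, -0.03], "yaw": 0, "grip": 1}, {"travel": [0, 0, 0], "yaw": 0, "grip": 1}])

```text
t: 9.22
ee_pos: [0.5553, 0.0715, 0.0919]
tcp_rot: [[-0.982, -0.188, 0.003], [-0.188, 0.982, 0.001], [-0.003, 0.0, -1.0]]
wrist_force: [2.0, 0.5, 3.0]
grip_width: 0.546
finger_force: 4.0
```

```bash
python3 - <<'E'
from h import *
cv2.imwrite("pics/c4.png",crop("scene",[.5,.06,.06],60,5))
s=bot.sense();print(s["ee_pos"],s["wrist_force"],s["finger_force"])
E
```

```text
[0.55559589 0.07157527 0.0915328 ] [2.29221537 1.04922253 4.16696639] 4.000021868851036
```

View pics/c4.png

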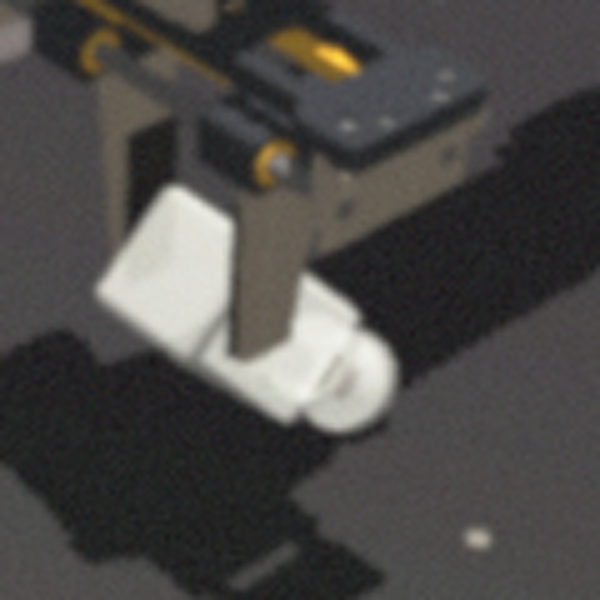

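Tilt is now about 50° by geometry, with the lip's outline around (355,385). I'll tighten the grip and lift.

Call:
send_rows(targets=[{"travel": [0, 0, 0], "yaw": 0, "grip": 1}, {"travel": [0, 0, 0], "yaw": 0, "grip": 1}, {"travel": [0, 0, 0], "yaw": 0, "grip": 1}, {"travel": [0, 0, -0.1], "yaw": 0, "grip": 1}, {"travel": [0, 0, -0.15], "yaw": 0, "grip": 1}, {"travel": [0, 0, -0.15], "yaw": 0, "grip": 1}, {"travel": [0, 0, -0.15], "yaw": 0, "grip": 1}, {"travel": [0, 0, 0], "yaw": 0, "grip": 1}], squeeze=55)

```text
t: 9.93
ee_pos: [0.5569, 0.0716, 0.2051]
tcp_rot: [[-0.982, -0.188, 0.008], [-0.188, 0.982, 0.002], [-0.008, 0.0, -1.0]]
wrist_force: [1.6, -0.2, -1.4]
grip_width: 0.542
finger_force: 55.0
```

```bash
cat >> h.py <<'E'
def bpts(gx,th,yaw=11.,gz=25.,s=None):
    """world points of bottle frame coords (mm), held at (gx,0,gz) with tilt th"""
    s=s or bot.sense(); y=s["tcp_rot"][:,1]; G=np.array(s["ee_pos"])-.0187*s["tcp_rot"][:,2]
    ax=np.cross(y,[0,0,1.]); ax/=np.linalg.norm(ax); t=np.radians(th); up=np.array([0,0,1.])
    X=ax*np.cos(t)+up*np.sin(t); Z=-ax*np.sin(t)+up*np.cos(t); Y=np.cross(Z,X)
    return lambda P: G+(P[0]-gx)/1e3*X+P[1]/1e3*Y+(P[2]-gz)/1e3*Z
E
python3 - <<'E'
from h import *
s=bot.sense(); print(s["ee_pos"],s["wrist_force"],s["finger_force"])
q=grab_frame("scene"); im=cv2.resize(q["frame"],None,fx=5,fy=5,interpolation=cv2.INTER_CUBIC)
f=bpts(27,50)
c=np.array(proj(q,f([-30,0,25]))).astype(int)
for th,col in((40,(0,0,255)),(50,(0,255,0)),(60,(255,0,0))):
    f=bpts(27,th)
    base=[proj(q,f(P)) for P in([40,25,0],[40,-25,0],[40,-25,50],[40,25,50])]
    lip=[proj(q,f([-100,20*np.cos(a),25+20*np.sin(a)])) for a in np.linspace(0,6.28,30)]
    for l in(base,lip): cv2.polylines(im,[(np.array(l)*5+2).astype(int)],True,col,1)
o=c*5-300; cv2.imwrite("pics/c5.png",im[o[1]:o[1]+600,o[0]:o[0]+600])
E
```

```text
[0.55686432 0.07163894 0.20510572] [ 1.55757097 -0.1953421  -1.44169533] 54.9997965618968
```

View pics/c5.png

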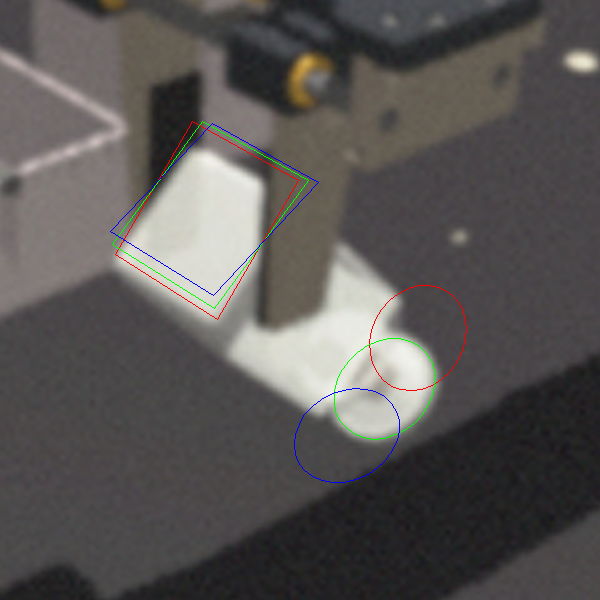

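The 50° overlay (green) matches the lip at (385,388), so the tilt is about 50°. Next I'll move to a spot 40 mm back from the bar along the bottle's axis.

```bash
python3 -c "
from h import *
plan([.596,-.288,.200],None)"
```

```text
n 9 a0 100.8 d 0
[0.015, -0.2, 0.001] 0.0
[0.015, -0.2, 0.001] 0
[0.015, -0.2, 0.001] 0
[0.015, -0.2, 0.001] 0
[0.015, -0.2, 0.001] 0
[0.015, -0.2, 0.001] 0
[0.015, -0.2, 0.001] 0
[0.015, -0.2, 0.001] 0
[0.015, -0.2, 0.001] 0
```

Call:
send_rows(targets=[{"travel": [0.008, -0.1, 0], "yaw": 0, "grip": 1}, {"travel": [0.015, -0.2, 0], "yaw": 0, "grip": 1}, {"travel": [0.015, -0.2, 0], "yaw": 0, "grip": 1}, {"travel": [0.015, -0.2, 0], "yaw": 0, "grip": 1}, {"travel": [0.015, -0.2, 0], "yaw": 0, "grip": 1}, {"travel": [0.015, -0.2, 0], "yaw": 0, "grip": 1}, {"travel": [0.015, -0.2, 0], "yaw": 0, "grip": 1}, {"travel": [0.015, -0.2, 0], "yaw": 0, "grip": 1}])

```text
t: 10.65
ee_pos: [0.5868, -0.229, 0.1976]
tcp_rot: [[-0.982, -0.188, -0.004], [-0.188, 0.982, 0.001], [0.004, 0.002, -1.0]]
wrist_force: [0.5, 0.7, -0.7]
grip_width: 0.539
finger_force: 55.0
```

Call:
send_rows(targets=[{"travel": [0.015, -0.2, 0.01], "yaw": 0, "grip": 1}, {"travel": [0.008, -0.1, 0], "yaw": 0, "grip": 1}, {"travel": [0, 0, 0], "yaw": 0, "grip": 1}, {"travel": [0, 0, 0], "yaw": 0, "grip": 1}, {"travel": [0, 0, 0], "yaw": 0, "grip": 1}])

```text
t: 11.07
ee_pos: [0.5943, -0.2857, 0.196]
tcp_rot: [[-0.982, -0.189, -0.003], [-0.189, 0.982, 0.002], [0.002, 0.003, -1.0]]
wrist_force: [0.8, 1.6, -1.5]
grip_width: 0.54
finger_force: 55.0
```

```bash
python3 - <<'E'
from h import *
s=bot.sense(); print(s["ee_pos"],s["tcp_rot"][:,1],s["wrist_force"],s["finger_force"])
out=[]
f=bpts(27,50)
for n in("scene","top"):
    q=grab_frame(n); im=cv2.resize(q["frame"],None,fx=6,fy=6,interpolation=cv2.INTER_CUBIC)
    c=np.array(proj(q,f([-90,0,25]))).astype(int)
    lip=[proj(q,f([-100,20*np.cos(a),25+20*np.sin(a)])) for a in np.linspace(0,6.28,30)]
    cv2.polylines(im,[(np.array(lip)*6+3).astype(int)],True,(0,255,0),1)
    B=np.array([.498,-.3065,.072]); d=np.array([np.cos(np.radians(-79.8)),np.sin(np.radians(-79.8)),0])
    cv2.line(im,*[tuple(int(v*6+3) for v in proj(q,B+k*d)) for k in(-.075,.075)],(0,0,255),1)
    o=c*6-np.array([200,270]); out.append(im[o[1]:o[1]+540,o[0]:o[0]+400]); print(n,c,o)
cv2.imwrite("pics/c6.png",np.hstack(out))
cv2.imwrite("pics/c6s.png",out[0])
E
```

```text
[ 0.59426716 -0.285724    0.19596784] [-0.18893323  0.98198586  0.00282773] [ 0.77439199  1.56224082 -1.46708271] 55.00019922852516
scene [264 171] [1384  756]
top [443 246] [2458 1206]
```

View pics/c6.png

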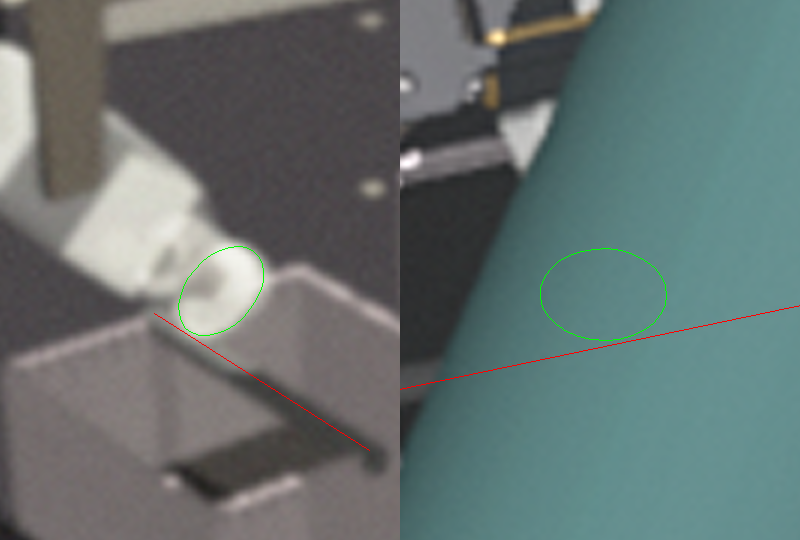

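The scene crop shows the lip at (220,290), right on the prediction. The bar's image, from (165,335) to (375,462), is about 2 px (unscaled) below my estimate, and the top view is blocked by the arm. I'll refine the bar's position from the unobstructed first pictures.

```bash
python3 - <<'E'
from h import *
S=grab_frame("scene");T=grab_frame("top")
B=np.array([.498,-.3065,.072]); a=np.radians(-79.8); d=np.array([np.cos(a),np.sin(a),0]); n=np.array([-np.sin(a),np.cos(a),0])
for p,fn in((S,"scene0"),(T,"top0")):
    g=cv2.cvtColor(cv2.imread(f"pics/{fn}.png"),cv2.COLOR_BGR2GRAY).astype(np.float32)
    for ks in(np.linspace(-.055,-.02,15),np.linspace(.02,.055,15)):
        pr=[]
        for o in range(-16,17,2):
            q=np.array([[proj(p,B+k*d+o/1e3*n) for k in ks]],np.float32)
            pr.append(int(cv2.remap(g,q[...,0],q[...,1],cv2.INTER_LINEAR).mean()))
        print(fn,pr)
    # wall rims: midpoints of edges along n at z=.075
    for k in (-.0735,.0735):
        pass
    for sgn in(-1,1):
        print("rim",sgn,[(o,int(np.mean([cv2.remap(g,np.array([[proj(p,[*(B+k*d+sgn*.0735*n+o/1e3*n)[:2],.075])]],np.float32)[...,0],np.array([[proj(p,[*(B+k*d+sgn*.0735*n+o/1e3*n)[:2],.075])]],np.float32)[...,1],cv2.INTER_LINEAR)[0,0] for k in np.linspace(-.05,.05,21)]))) for o in range(-10,11,2)])
E
```

```text
scene0 [108, 108, 110, 112, 118, 126, 133, 136, 132, 123, 110, 96, 84, 78, 80, 86, 90]
scene0 [121, 122, 123, 124, 127, 132, 137, 138, 134, 126, 114, 101, 91, 90, 96, 104, 112]
rim -1 [(-10, 94), (-8, 94), (-6, 96), (-4, 102), (-2, 116), (0, 133), (2, 149), (4, 157), (6, 152), (8, 138), (10, 123)]
rim 1 [(-10, 113), (-8, 113), (-6, 114), (-4, 122), (-2, 137), (0, 160), (2, 175), (4, 172), (6, 152), (8, 128), (10, 114)]
top0 [82, 82, 83, 83, 81, 84, 115, 144, 164, 167, 152, 122, 86, 78, 82, 83, 83]
top0 [88, 92, 90, 91, 89, 89, 110, 139, 159, 164, 153, 128, 95, 86, 90, 91, 90]
rim -1 [(-10, 87), (-8, 87), (-6, 86), (-4, 81), (-2, 110), (0, 207), (2, 241), (4, 185), (6, 122), (8, 105), (10, 89)]
rim 1 [(-10, 81), (-8, 88), (-6, 136), (-4, 139), (-2, 145), (0, 220), (2, 232), (4, 164), (6, 96), (8, 84), (10, 87)]
```

Call:
send_rows(targets=[{"travel": [-0.008, 0, 0.006], "yaw": 0, "grip": 1}, {"travel": [0, 0, 0], "yaw": 0, "grip": 1}, {"travel": [0.048, 0, 0.057], "yaw": 0, "grip": 1}, {"travel": [0.048, 0, 0.057], "yaw": 0, "grip": 1}, {"travel": [0.048, 0, 0.057], "yaw": 0, "grip": 1}], squeeze=60)

```text
t: 11.68
ee_pos: [0.5712, -0.2922, 0.1642]
tcp_rot: [[-0.982, -0.189, 0.007], [-0.189, 0.982, -0.001], [-0.007, -0.002, -1.0]]
wrist_force: [17.9, 7.3, 41.6]
grip_width: 0.538
finger_force: 60.0
```

Call:
send_rows(targets=[{"travel": [0, 0, 0], "yaw": 0, "grip": 1}])

```text
t: 11.77
ee_pos: [0.5713, -0.2923, 0.1644]
tcp_rot: [[-0.982, -0.188, 0.008], [-0.188, 0.982, -0.001], [-0.008, -0.003, -1.0]]
wrist_force: [4.3, 1.0, -0.0]
grip_width: 0.54
finger_force: 60.0
```

Call:
send_rows(targets=[{"travel": [-0.048, 0, -0.057], "yaw": 0, "grip": 1}, {"travel": [-0.048, 0, -0.057], "yaw": 0, "grip": 1}, {"travel": [0, 0, 0], "yaw": 0, "grip": 1}, {"travel": [0, 0, 0], "yaw": 0, "grip": 1}])

```text
t: 12.1
ee_pos: [0.5876, -0.2886, 0.1857]
tcp_rot: [[-0.982, -0.189, 0.001], [-0.189, 0.982, -0.0], [-0.001, -0.001, -1.0]]
wrist_force: [0.5, 0.7, -1.9]
grip_width: 0.541
finger_force: 60.0
```

```bash
cat > v.py <<'E'
from h import *
import sys
s=bot.sense(); print(s["t"],s["ee_pos"],s["wrist_force"],s["grip_width"])
f=bpts(27,float(sys.argv[2])); q=grab_frame("scene"); im=cv2.resize(q["frame"],None,fx=6,fy=6,interpolation=cv2.INTER_CUBIC)
c=np.array(proj(q,f([-90,0,25]))).astype(int)
lip=[proj(q,f([-100,20*np.cos(a),25+20*np.sin(a)])) for a in np.linspace(0,6.28,30)]
cv2.polylines(im,[(np.array(lip)*6+3).astype(int)],True,(0,255,0),1)
o=c*6-np.array([300,250]); cv2.imwrite(f"pics/{sys.argv[1]}.png",im[max(o[1],0):o[1]+600,o[0]:o[0]+600])
for t in("ball_big","ball_a"):
    for r in spotter.look_for(t,q)[:4]: print(t,np.round(r["position"],3),round(r["conf"],2))
E
python3 v.py c7 50
```

```text
12.1 [ 0.58760858 -0.28858586  0.1857474 ] [ 0.46771411  0.71657364 -1.92051396] 0.540667200391673
ball_a [ 0.559 -0.275  0.172] 0.24
```

```bash
cat > m.py <<'E'
from h import *
# compare lip patch of c6s with the picture now: shift against what rigid holding predicts
q=grab_frame("scene"); im=cv2.resize(q["frame"],None,fx=6,fy=6,interpolation=cv2.INTER_CUBIC)
t=cv2.imread("pics/c6s.png"); s=bot.sense()
d=(np.array(s["ee_pos"])-[.59427,-.28572,.19597])
X=bpts(27,50)([-95,0,25]); pr=(np.array(proj(q,X))-np.array(proj(q,X-d)))*6
for nm,(x0,y0,x1,y1) in {"lip":(150,230,275,345),"shoulder":(70,110,205,300),"finger":(20,100,110,205)}.items():
    T=t[y0:y1,x0:x1]; e=(np.array([1384+x0,756+y0])+pr).astype(int); m=60
    W=im[e[1]-m:e[1]+m+y1-y0,e[0]-m:e[0]+m+x1-x0]
    r=cv2.matchTemplate(W,T,cv2.TM_CCOEFF_NORMED); _,v,_,l=cv2.minMaxLoc(r)
    print(nm,"shift px",(np.array(l)-m)/6,"score",round(v,3))
for th in(45,50,55): print(th,proj(q,bpts(27,th)([-100,0,25])))
cv2.imwrite("pics/now.png",q["frame"])
E
python3 m.py
```

```text
lip shift px [ 0.33333333 -0.5       ] score 0.86
shoulder shift px [0.16666667 0.        ] score 0.987
finger shift px [0.66666667 0.16666667] score 0.989
45 (np.float64(272.558913279749), np.float64(173.28301615467268))
50 (np.float64(269.87706998056404), np.float64(177.10577214863093))
55 (np.float64(266.9635502370207), np.float64(180.7251574385339))
```

The bottle held firm and the contact was where I expected. I'll tap repeatedly.

Call:
send_rows(targets=[{"travel": [0.048, 0, 0.057], "yaw": 0, "grip": 1}, {"travel": [0.048, 0, 0.057], "yaw": 0, "grip": 1}, {"travel": [0, 0, 0], "yaw": 0, "grip": 1}, {"travel": [-0.048, 0, -0.057], "yaw": 0, "grip": 1}, {"travel": [-0.048, 0, -0.057], "yaw": 0, "grip": 1}, {"travel": [0, 0, 0], "yaw": 0, "grip": 1}, {"travel": [0.048, 0, 0.057], "yaw": 0, "grip": 1}, {"travel": [0.048, 0, 0.057], "yaw": 0, "grip": 1}])

```text
t: 12.97
ee_pos: [0.5696, -0.2925, 0.163]
tcp_rot: [[-0.982, -0.188, 0.004], [-0.188, 0.982, -0.001], [-0.004, -0.001, -1.0]]
wrist_force: [23.1, 8.3, 47.9]
grip_width: 0.544
finger_force: 60.0
```

Call:
send_rows(targets=[{"travel": [0, 0, 0], "yaw": 0, "grip": 1}, {"travel": [-0.048, 0, -0.057], "yaw": 0, "grip": 1}, {"travel": [-0.048, 0, -0.057], "yaw": 0, "grip": 1}, {"travel": [0, 0, 0], "yaw": 0, "grip": 1}, {"travel": [0, 0, 0], "yaw": 0, "grip": 1}])

```text
t: 13.38
ee_pos: [0.5866, -0.289, 0.1849]
tcp_rot: [[-0.982, -0.188, -0.0], [-0.188, 0.982, -0.0], [0.0, 0.0, -1.0]]
wrist_force: [-0.2, 0.2, -1.5]
grip_width: 0.539
finger_force: 60.0
```

```bash
python3 m.py; python3 v.py c8 50
```

```text
lip shift px [ 0. -2.] score 0.852
shoulder shift px [-0.16666667 -1.        ] score 0.972
finger shift px [ 0.16666667 -0.66666667] score 0.975
45 (np.float64(272.6277768727792), np.float64(173.338491594963))
50 (np.float64(269.94697252455876), np.float64(177.1606696427649))
55 (np.float64(267.0346176291454), np.float64(180.77958510479976))
13.4333 [ 0.58584917 -0.28901825  0.1842999 ] [-0.72868494  0.0223121  -1.08671779] 0.538044745974069
```

Call:
send_rows(targets=[{"travel": [-0.008, 0, 0.006], "yaw": 0, "grip": 1}, {"travel": [0.046, 0, 0.055], "yaw": 0, "grip": 1}, {"travel": [0.046, 0, 0.055], "yaw": 0, "grip": 1}, {"travel": [0, 0, 0], "yaw": 0, "grip": 1}, {"travel": [-0.046, 0, -0.055], "yaw": 0, "grip": 1}, {"travel": [-0.046, 0, -0.055], "yaw": 0, "grip": 1}, {"travel": [0, 0, 0], "yaw": 0, "grip": 1}, {"travel": [0.046, 0, 0.055], "yaw": 0, "grip": 1}])

```text
t: 14.25
ee_pos: [0.5827, -0.2901, 0.1752]
tcp_rot: [[-0.982, -0.191, 0.005], [-0.191, 0.982, -0.002], [-0.005, -0.003, -1.0]]
wrist_force: [0.3, -0.4, -1.4]
grip_width: 0.544
finger_force: 60.0
```

Call:
send_rows(targets=[{"travel": [0.046, 0, 0.055], "yaw": 0, "grip": 1}, {"travel": [0, 0, 0], "yaw": 0, "grip": 1}, {"travel": [-0.046, 0, -0.055], "yaw": 0, "grip": 1}, {"travel": [-0.046, 0, -0.055], "yaw": 0, "grip": 1}, {"travel": [0, 0, 0], "yaw": 0, "grip": 1}, {"travel": [0.046, 0, 0.055], "yaw": 0, "grip": 1}, {"travel": [0.046, 0, 0.055], "yaw": 0, "grip": 1}])

```text
t: 14.83
ee_pos: [0.5702, -0.292, 0.1616]
tcp_rot: [[-0.982, -0.189, 0.0], [-0.189, 0.982, -0.0], [0.0, -0.0, -1.0]]
wrist_force: [-0.2, -0.4, -1.4]
grip_width: 0.541
finger_force: 60.0
```

Call:
send_rows(targets=[{"travel": [0, 0, 0], "yaw": 0, "grip": 1}, {"travel": [-0.046, 0, -0.055], "yaw": 0, "grip": 1}, {"travel": [-0.046, 0, -0.055], "yaw": 0, "grip": 1}, {"travel": [0, 0, 0], "yaw": 0, "grip": 1}, {"travel": [0, 0, 0], "yaw": 0, "grip": 1}])

```text
t: 15.25
ee_pos: [0.5882, -0.2886, 0.1838]
tcp_rot: [[-0.982, -0.189, -0.001], [-0.189, 0.982, -0.0], [0.001, 0.0, -1.0]]
wrist_force: [-0.7, -0.0, -1.1]
grip_width: 0.541
finger_force: 60.0
```

```bash
python3 m.py; python3 v.py c9 50
```

```text
lip shift px [-0.5 -2.5] score 0.855
shoulder shift px [-0.66666667 -1.16666667] score 0.967
finger shift px [ 0.         -0.83333333] score 0.959
45 (np.float64(272.0770057968029), np.float64(173.9680295517252))
50 (np.float64(269.3957273119381), np.float64(177.79180942727905))
55 (np.float64(266.48248883134227), np.float64(181.41271823679602))
15.3 [ 0.58749612 -0.28862555  0.18319549] [-0.53253834 -0.01007532 -0.89411914] 0.5420733053549558
```

Call:
send_rows(targets=[{"travel": [0.055, 0, 0.066], "yaw": 0, "grip": 1}, {"travel": [0.055, 0, 0.066], "yaw": 0, "grip": 1}])

```text
t: 15.62
ee_pos: [0.5695, -0.2928, 0.1589]
tcp_rot: [[-0.982, -0.188, 0.006], [-0.188, 0.982, -0.001], [-0.006, -0.002, -1.0]]
wrist_force: [24.4, 7.2, 47.3]
grip_width: 0.537
finger_force: 60.0
```

Call:
send_rows(targets=[{"travel": [0, 0, 0], "yaw": 0, "grip": 1}, {"travel": [-0.055, 0, -0.066], "yaw": 0, "grip": 1}, {"travel": [-0.055, 0, -0.066], "yaw": 0, "grip": 1}, {"travel": [0, 0, 0], "yaw": 0, "grip": 1}, {"travel": [0.055, 0, 0.066], "yaw": 0, "grip": 1}, {"travel": [0.055, 0, 0.066], "yaw": 0, "grip": 1}])

```text
t: 16.12
ee_pos: [0.5682, -0.2927, 0.158]
tcp_rot: [[-0.982, -0.189, 0.004], [-0.189, 0.982, -0.001], [-0.004, -0.001, -1.0]]
wrist_force: [22.8, 8.3, 48.8]
grip_width: 0.54
finger_force: 60.0
```

Call:
send_rows(targets=[{"travel": [0, 0, 0], "yaw": 0, "grip": 1}, {"travel": [-0.055, 0, -0.066], "yaw": 0, "grip": 1}, {"travel": [-0.055, 0, -0.066], "yaw": 0, "grip": 1}, {"travel": [0, 0, 0], "yaw": 0, "grip": 1}, {"travel": [0, 0, 0], "yaw": 0, "grip": 1}])

```text
t: 16.53
ee_pos: [0.5881, -0.2886, 0.1835]
tcp_rot: [[-0.982, -0.189, -0.0], [-0.189, 0.982, -0.0], [0.0, 0.0, -1.0]]
wrist_force: [-0.4, -0.9, -1.4]
grip_width: 0.54
finger_force: 60.0
```

```bash
python3 m.py; python3 - <<'E'
from h import *
s=bot.sense();print(s["t"],s["ee_pos"],s["wrist_force"])
t=grab_frame("top"); 
for p in(t,grab_frame("scene")):
  for n in("ball_big","ball_a"): print(n,[(np.round(r["position"],3),round(r["conf"],2)) for r in spotter.look_for(n,p)[:4]])
a=cv2.imread("pics/now.png")[130:250,215:345]; b0=cv2.imread("pics/c6s.png")
x=cv2.resize(a,(520,480),interpolation=cv2.INTER_CUBIC)
# white share inside mouth region / box changes against scene0
s0=cv2.imread("pics/scene0.png"); d=cv2.absdiff(a,s0[130:250,215:345]).max(2)
cv2.imwrite("pics/c10.png",x)
E
```

```text
lip shift px [-0.66666667 -4.        ] score 0.856
shoulder shift px [-1.         -2.33333333] score 0.951
finger shift px [-0.16666667 -1.16666667] score 0.921
45 (np.float64(272.1775657646799), np.float64(174.0349118526735))
50 (np.float64(269.496695968896), np.float64(177.8574996605564))
55 (np.float64(266.5839752327533), np.float64(181.47729199573004))
16.5833 [ 0.58722294 -0.28869144  0.1829341 ] [-1.64842291 -0.12352197 -0.96601933]
ball_big []
ball_a []
ball_big [(array([ 0.503, -0.285,  0.044]), 0.16)]
ball_a []
```

```bash
python3 - <<'E'
from h import *
q=grab_frame("scene"); f=q["frame"]; s0=cv2.imread("pics/scene0.png")
d=cv2.cvtColor(f,cv2.COLOR_BGR2GRAY).astype(int)-cv2.cvtColor(s0,cv2.COLOR_BGR2GRAY)
x0,y0,x1,y1=230,170,322,235
m=((d>35)*255).astype(np.uint8); 
n,l,st,c=cv2.connectedComponentsWithStats(m[y0:y1,x0:x1])
for i in range(1,n):
    if st[i,4]>3: print("blob",c[i]+[x0,y0],st[i])
for P in ([.49,-.30,.012],[.45,-.32,.012],[.46,-.29,.012],[.55,-.29,.012]): print(P,proj(q,P))
print("lip",proj(q,bpts(27,48)([-100,0,25])))
a=np.vstack([cv2.resize(v[150:240,225:325],(600,540),interpolation=cv2.INTER_CUBIC)[:] for v in(f,)])
cv2.imwrite("pics/c11.png",a)
E
```

```text
blob [262.3515625 173.8671875] [ 12   0  35  12 256]
[0.49, -0.3, 0.012] (np.float64(278.0989668464513), np.float64(210.4931227709423))
[0.45, -0.32, 0.012] (np.float64(288.92005107813605), np.float64(203.19608663840643))
[0.46, -0.29, 0.012] (np.float64(290.7035787194392), np.float64(209.39285966561016))
[0.55, -0.29, 0.012] (np.float64(257.4116712397036), np.float64(218.33111994434907))
lip (np.float64(270.2243024360003), np.float64(176.11427247208698))
```

Call:
send_rows(targets=[{"travel": [-0.045, 0, -0.027], "yaw": 0, "grip": 1}, {"travel": [0, 0, 0], "yaw": 0, "grip": 1}, {"travel": [0.075, 0, 0.083], "yaw": 0, "grip": 1}, {"travel": [0.075, 0, 0.083], "yaw": 0, "grip": 1}])

```text
t: 17.27
ee_pos: [0.5699, -0.2923, 0.1572]
tcp_rot: [[-0.982, -0.19, 0.004], [-0.19, 0.982, -0.001], [-0.003, -0.002, -1.0]]
wrist_force: [-1.5, -0.7, -1.4]
grip_width: 0.539
finger_force: 60.0
```

Call:
send_rows(targets=[{"travel": [0, 0, 0], "yaw": 0, "grip": 1}, {"travel": [-0.075, 0, -0.083], "yaw": 0, "grip": 1}, {"travel": [-0.075, 0, -0.083], "yaw": 0, "grip": 1}, {"travel": [0, 0, 0], "yaw": 0, "grip": 1}, {"travel": [0.075, 0, 0.083], "yaw": 0, "grip": 1}, {"travel": [0.075, 0, 0.083], "yaw": 0, "grip": 1}, {"travel": [0, 0, 0], "yaw": 0, "grip": 1}])

```text
t: 17.85
ee_pos: [0.567, -0.2929, 0.1554]
tcp_rot: [[-0.982, -0.187, 0.001], [-0.187, 0.982, -0.0], [-0.001, -0.0, -1.0]]
wrist_force: [0.9, 0.3, -0.4]
grip_width: 0.541
finger_force: 60.0
```

Call:
send_rows(targets=[{"travel": [-0.075, 0, -0.083], "yaw": 0, "grip": 1}, {"travel": [-0.075, 0, -0.083], "yaw": 0, "grip": 1}, {"travel": [0, 0, 0], "yaw": 0, "grip": 1}, {"travel": [0, 0, 0], "yaw": 0, "grip": 1}])

```text
t: 18.18
ee_pos: [0.5976, -0.2867, 0.1894]
tcp_rot: [[-0.982, -0.189, 0.0], [-0.189, 0.982, -0.0], [-0.0, -0.0, -1.0]]
wrist_force: [-0.8, -0.8, -1.4]
grip_width: 0.541
finger_force: 60.0
```

```bash
cat > b.py <<'E'
from h import *
s=bot.sense();print(s["t"],s["ee_pos"],s["wrist_force"])
q=grab_frame("scene"); f=q["frame"]; s0=cv2.imread("pics/scene0.png")
d=cv2.cvtColor(f,cv2.COLOR_BGR2GRAY).astype(int)-cv2.cvtColor(s0,cv2.COLOR_BGR2GRAY)
m=((d>25)*255).astype(np.uint8)
n,l,st,c=cv2.connectedComponentsWithStats(m[165:240,230:322])
for i in range(1,n):
    if st[i,4]>2: print("blob",(c[i]+[230,165]).round(),st[i])
for nm in("ball_big","ball_a"): print(nm,[(np.round(r["position"],3),round(r["conf"],2)) for r in spotter.look_for(nm,q)[:4]])
E
python3 m.py; python3 b.py
```

```text
lip shift px [-1.66666667 -4.83333333] score 0.828
shoulder shift px [-2. -3.] score 0.935
finger shift px [-0.83333333 -7.        ] score 0.892
45 (np.float64(268.88573657949877), np.float64(173.00212403952818))
50 (np.float64(266.1853912917254), np.float64(176.85291228583756))
55 (np.float64(263.2493079912063), np.float64(180.49883845643234))
18.2333 [ 0.59629223 -0.28687286  0.18849053] [-1.2584244   0.60699681 -1.59100677]
blob [257. 170.] [  2   0  42  16 413]
ball_big [(array([0.779, 0.207, 0.064]), 0.57)]
ball_a [(array([ 0.583, -0.269,  0.18 ]), 0.68)]
```

Call:
send_rows(targets=[{"travel": [0.013, 0, 0.018], "yaw": 0, "grip": 1}, {"travel": [0.078, 0, 0.087], "yaw": 0, "grip": 1}, {"travel": [0.078, 0, 0.087], "yaw": 0, "grip": 1}])

```text
t: 18.63
ee_pos: [0.5664, -0.2934, 0.1519]
tcp_rot: [[-0.982, -0.189, 0.006], [-0.189, 0.982, -0.001], [-0.006, -0.002, -1.0]]
wrist_force: [27.4, 8.0, 53.7]
grip_width: 0.54
finger_force: 60.0
```

Call:
send_rows(targets=[{"travel": [0, 0, 0], "yaw": 0, "grip": 1}, {"travel": [-0.078, 0, -0.087], "yaw": 0, "grip": 1}, {"travel": [-0.078, 0, -0.087], "yaw": 0, "grip": 1}, {"travel": [0, 0, 0], "yaw": 0, "grip": 1}, {"travel": [0.078, 0, 0.087], "yaw": 0, "grip": 1}, {"travel": [0.078, 0, 0.087], "yaw": 0, "grip": 1}])

```text
t: 19.13
ee_pos: [0.5646, -0.2932, 0.1508]
tcp_rot: [[-0.982, -0.189, 0.003], [-0.189, 0.982, -0.001], [-0.003, -0.001, -1.0]]
wrist_force: [25.5, 9.8, 44.7]
grip_width: 0.541
finger_force: 60.0
```

Call:
send_rows(targets=[{"travel": [0, 0, 0], "yaw": 0, "grip": 1}, {"travel": [-0.078, 0, -0.087], "yaw": 0, "grip": 1}, {"travel": [-0.078, 0, -0.087], "yaw": 0, "grip": 1}, {"travel": [0, 0, 0], "yaw": 0, "grip": 1}, {"travel": [0.08, 0, 0.089], "yaw": 0, "grip": 1}, {"travel": [0.08, 0, 0.089], "yaw": 0, "grip": 1}])

```text
t: 19.63
ee_pos: [0.5629, -0.2933, 0.1493]
tcp_rot: [[-0.982, -0.189, 0.002], [-0.189, 0.982, -0.001], [-0.001, -0.001, -1.0]]
wrist_force: [11.5, 6.4, 48.3]
grip_width: 0.538
finger_force: 60.0
```

Call:
send_rows(targets=[{"travel": [0, 0, 0], "yaw": 0, "grip": 1}, {"travel": [-0.08, 0, -0.089], "yaw": 0, "grip": 1}, {"travel": [-0.08, 0, -0.089], "yaw": 0, "grip": 1}, {"travel": [0, 0, 0], "yaw": 0, "grip": 1}, {"travel": [0, 0, 0], "yaw": 0, "grip": 1}])

```text
t: 20.05
ee_pos: [0.5939, -0.2874, 0.1848]
tcp_rot: [[-0.982, -0.189, -0.001], [-0.189, 0.982, 0.0], [0.001, 0.0, -1.0]]
wrist_force: [-0.2, 0.0, -2.2]
grip_width: 0.544
finger_force: 60.0
```

```bash
python3 m.py; python3 b.py
```

```text
lip shift px [-3.33333333 -7.33333333] score 0.809
shoulder shift px [-2.66666667 -3.83333333] score 0.873
finger shift px [-1.         -0.83333333] score 0.822
45 (np.float64(270.23760121133114), np.float64(174.2882011546142))
50 (np.float64(267.54691145384146), np.float64(178.1232818991425))
55 (np.float64(264.6222554262185), np.float64(181.75505749674696))
20.1 [ 0.59271414 -0.2875721   0.18403933] [-0.62501036 -0.66041809 -1.68834507]
blob [256. 170.] [  1   0  43  15 386]
ball_big []
ball_a []
```

Call:
send_rows(targets=[{"travel": [-0.011, 0, 0.01], "yaw": 0, "grip": 1}, {"travel": [0.081, 0, 0.087], "yaw": 0, "grip": 1}, {"travel": [0.081, 0, 0.087], "yaw": 0, "grip": 1}])

```text
t: 20.5
ee_pos: [0.5658, -0.2929, 0.1488]
tcp_rot: [[-0.982, -0.19, 0.002], [-0.19, 0.982, -0.001], [-0.002, -0.001, -1.0]]
wrist_force: [0.7, -0.7, -1.1]
grip_width: 0.541
finger_force: 60.0
```

Call:
send_rows(targets=[{"travel": [0, 0, 0], "yaw": 0, "grip": 1}, {"travel": [-0.081, 0, -0.087], "yaw": 0, "grip": 1}, {"travel": [-0.081, 0, -0.087], "yaw": 0, "grip": 1}, {"travel": [0, 0, 0], "yaw": 0, "grip": 1}, {"travel": [0.083, 0, 0.088], "yaw": 0, "grip": 1}, {"travel": [0.083, 0, 0.088], "yaw": 0, "grip": 1}])

```text
t: 21.0
ee_pos: [0.5648, -0.293, 0.1485]
tcp_rot: [[-0.982, -0.19, 0.002], [-0.19, 0.982, -0.001], [-0.001, -0.001, -1.0]]
wrist_force: [-0.9, -0.2, -1.8]
grip_width: 0.539
finger_force: 60.0
```

Call:
send_rows(targets=[{"travel": [0, 0, 0], "yaw": 0, "grip": 1}, {"travel": [-0.083, 0, -0.088], "yaw": 0, "grip": 1}, {"travel": [-0.083, 0, -0.088], "yaw": 0, "grip": 1}, {"travel": [0, 0, 0], "yaw": 0, "grip": 1}, {"travel": [0.084, 0, 0.09], "yaw": 0, "grip": 1}, {"travel": [0.084, 0, 0.09], "yaw": 0, "grip": 1}])

```text
t: 21.5
ee_pos: [0.5639, -0.2931, 0.1475]
tcp_rot: [[-0.982, -0.19, 0.001], [-0.19, 0.982, -0.001], [-0.001, -0.001, -1.0]]
wrist_force: [-0.2, -0.3, -1.6]
grip_width: 0.539
finger_force: 60.0
```

Call:
send_rows(targets=[{"travel": [0, 0, 0], "yaw": 0, "grip": 1}, {"travel": [-0.084, 0, -0.09], "yaw": 0, "grip": 1}, {"travel": [-0.084, 0, -0.09], "yaw": 0, "grip": 1}, {"travel": [0, 0, 0], "yaw": 0, "grip": 1}, {"travel": [0, 0, 0], "yaw": 0, "grip": 1}])

```text
t: 21.92
ee_pos: [0.5969, -0.2868, 0.1836]
tcp_rot: [[-0.982, -0.189, -0.0], [-0.189, 0.982, -0.0], [0.0, -0.0, -1.0]]
wrist_force: [-0.4, -1.1, -2.6]
grip_width: 0.54
finger_force: 60.0
```

```bash
python3 m.py; python3 b.py
```

```text
lip shift px [-4.5 -8. ] score 0.806
shoulder shift px [-3. -4.] score 0.848
finger shift px [-1.16666667 -1.16666667] score 0.822
45 (np.float64(269.2898946196013), np.float64(175.16491137913806))
50 (np.float64(266.5980725739712), np.float64(179.00352603610696))
55 (np.float64(263.67154378090163), np.float64(182.63934983655759))
21.9667 [ 0.59549151 -0.28695958  0.18264415] [-0.69501324 -0.3894469  -1.7471433 ]
blob [254. 170.] [  0   0  42  15 402]
ball_big []
ball_a []
```

```bash
python3 - <<'E'
from h import *
q=grab_frame("scene"); f=q["frame"]
im=cv2.resize(f[145:220,225:325],(800,600),interpolation=cv2.INTER_CUBIC)
g=bpts(11,46)
lip=[proj(q,g([-100,20*np.cos(a),25+20*np.sin(a)])) for a in np.linspace(0,6.28,30)]
cv2.polylines(im,[((np.array(lip)-[225,145])*8+4).astype(int)],True,(0,255,0),1)
cv2.imwrite("pics/c12.png",im)
E
```

```text
(no output)
```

View pics/c12.png

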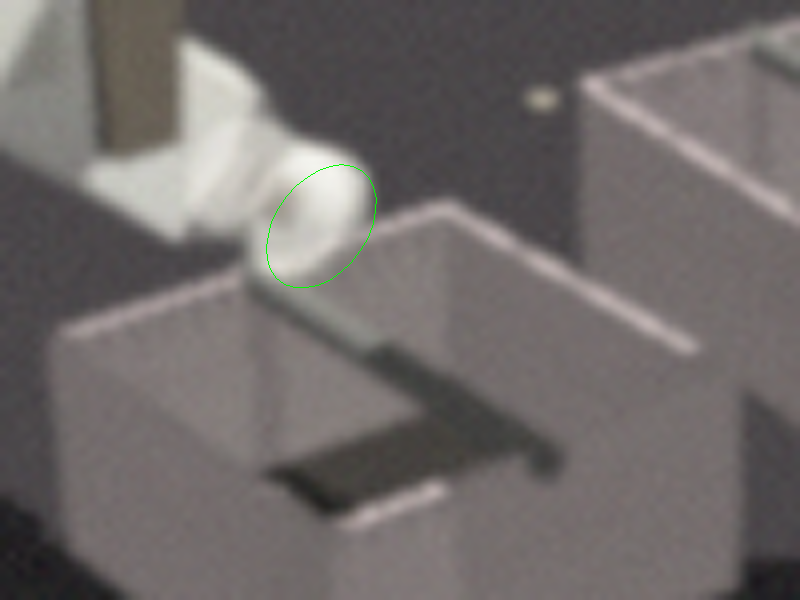

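The lip centre is at about (315,215) against a predicted (322,227), so the tilt is about 45° and the bottle has slid up a little in the grip. The balls aren't clearly visible. By this geometry the bar is meeting the face too low, so I'll move the path 5 mm down, perpendicular to the axis.

Call:
send_rows(targets=[{"travel": [0.003, 0, 0.039], "yaw": 0, "grip": 1}, {"travel": [0.08, 0, 0.08], "yaw": 0, "grip": 1}, {"travel": [0.08, 0, 0.08], "yaw": 0, "grip": 1}])

```text
t: 22.42
ee_pos: [0.565, -0.2928, 0.1432]
tcp_rot: [[-0.982, -0.189, 0.001], [-0.189, 0.982, -0.0], [-0.001, -0.0, -1.0]]
wrist_force: [-0.4, 0.1, -1.5]
grip_width: 0.542
finger_force: 60.0
```

Call:
send_rows(targets=[{"travel": [0, 0, 0], "yaw": 0, "grip": 1}, {"travel": [-0.08, 0, -0.08], "yaw": 0, "grip": 1}, {"travel": [-0.08, 0, -0.08], "yaw": 0, "grip": 1}, {"travel": [0, 0, 0], "yaw": 0, "grip": 1}, {"travel": [0.08, 0, 0.08], "yaw": 0, "grip": 1}, {"travel": [0.08, 0, 0.08], "yaw": 0, "grip": 1}])

```text
t: 22.92
ee_pos: [0.5651, -0.2929, 0.1436]
tcp_rot: [[-0.982, -0.19, 0.001], [-0.19, 0.982, -0.001], [-0.001, -0.001, -1.0]]
wrist_force: [-0.6, -0.3, -2.0]
grip_width: 0.539
finger_force: 60.0
```

Call:
send_rows(targets=[{"travel": [0, 0, 0], "yaw": 0, "grip": 1}, {"travel": [-0.08, 0, -0.08], "yaw": 0, "grip": 1}, {"travel": [-0.08, 0, -0.08], "yaw": 0, "grip": 1}, {"travel": [0, 0, 0], "yaw": 0, "grip": 1}, {"travel": [0, 0, 0], "yaw": 0, "grip": 1}])

```text
t: 23.33
ee_pos: [0.5967, -0.2868, 0.1761]
tcp_rot: [[-0.982, -0.189, -0.0], [-0.189, 0.982, -0.0], [0.0, -0.0, -1.0]]
wrist_force: [-0.3, -0.2, -1.4]
grip_width: 0.539
finger_force: 60.0
```

```bash
python3 m.py; python3 b.py; python3 - <<'E'
from h import *
p=grab_frame("scene")
# grey level along bottle axis at its middle (ball = brighter): bottle x -98..-20
f=bpts(8,45); g=cv2.cvtColor(p["frame"],cv2.COLOR_BGR2GRAY)
print([int(g[int(round(v)),int(round(u))]) for u,v in [proj(p,f([x,0,25])) for x in range(-100,-20,6)]])
E
```

```text
lip shift px [-4.83333333 -8.16666667] score 0.821
shoulder shift px [-3.16666667 -3.83333333] score 0.832
finger shift px [-1.         -0.83333333] score 0.813
45 (np.float64(269.49732183676747), np.float64(178.00080919131045))
50 (np.float64(266.81614250103866), np.float64(181.825745840939))
55 (np.float64(263.9013297913263), np.float64(185.45055506941046))
23.3833 [ 0.59530945 -0.28698088  0.17515012] [-0.7873695  -0.00309579 -1.53970497]
blob [253. 171.] [  0   0  41  18 499]
ball_big []
ball_a [(array([0.524, 0.301, 0.034]), 0.31), (array([ 0.602, -0.27 ,  0.185]), 0.19), (array([ 0.775, -0.202,  0.05 ]), 0.16)]
[221, 213, 186, 183, 197, 189, 202, 218, 220, 210, 163, 100, 95, 96]
```

Call:
send_rows(targets=[{"travel": [0.08, 0, 0.08], "yaw": 0, "grip": 1}, {"travel": [0.08, 0, 0.08], "yaw": 0, "grip": 1}, {"travel": [0, 0, 0], "yaw": 0, "grip": 1}, {"travel": [0.01, 0, 0.01], "yaw": 0, "grip": 1}])

```text
t: 23.92
ee_pos: [0.5625, -0.2938, 0.142]
tcp_rot: [[-0.982, -0.187, -0.001], [-0.187, 0.982, 0.0], [0.001, 0.0, -1.0]]
wrist_force: [0.4, 0.2, -1.2]
grip_width: 0.537
finger_force: 60.0
```

Call:
send_rows(targets=[{"travel": [0.01, 0, 0.01], "yaw": 0, "grip": 1}, {"travel": [0, 0, 0], "yaw": 0, "grip": 1}])

```text
t: 24.08
ee_pos: [0.5623, -0.294, 0.1408]
tcp_rot: [[-0.982, -0.188, 0.002], [-0.188, 0.982, -0.001], [-0.002, -0.001, -1.0]]
wrist_force: [2.8, -1.1, -0.2]
grip_width: 0.538
finger_force: 60.0
```

Call:
send_rows(targets=[{"travel": [0.01, 0, 0.01], "yaw": 0, "grip": 1}, {"travel": [0, 0, 0], "yaw": 0, "grip": 1}])

```text
t: 24.25
ee_pos: [0.5626, -0.2941, 0.1403]
tcp_rot: [[-0.982, -0.189, 0.007], [-0.189, 0.982, -0.001], [-0.006, -0.002, -1.0]]
wrist_force: [5.1, 0.8, 3.8]
grip_width: 0.54
finger_force: 60.0
```

Call:
send_rows(targets=[{"travel": [-0.08, 0, -0.08], "yaw": 0, "grip": 1}, {"travel": [-0.08, 0, -0.08], "yaw": 0, "grip": 1}, {"travel": [0, 0, 0], "yaw": 0, "grip": 1}, {"travel": [0.082, 0, 0.082], "yaw": 0, "grip": 1}, {"travel": [0.082, 0, 0.082], "yaw": 0, "grip": 1}])

```text
t: 24.67
ee_pos: [0.5607, -0.2942, 0.1381]
tcp_rot: [[-0.982, -0.19, 0.006], [-0.19, 0.982, -0.001], [-0.005, -0.002, -1.0]]
wrist_force: [29.3, 9.6, 53.6]
grip_width: 0.543
finger_force: 60.0
```

Call:
send_rows(targets=[{"travel": [0, 0, 0], "yaw": 0, "grip": 1}, {"travel": [-0.082, 0, -0.082], "yaw": 0, "grip": 1}, {"travel": [-0.082, 0, -0.082], "yaw": 0, "grip": 1}, {"travel": [0, 0, 0], "yaw": 0, "grip": 1}, {"travel": [0.083, 0, 0.083], "yaw": 0, "grip": 1}, {"travel": [0.083, 0, 0.083], "yaw": 0, "grip": 1}])

```text
t: 25.17
ee_pos: [0.5584, -0.2943, 0.1366]
tcp_rot: [[-0.982, -0.189, 0.003], [-0.189, 0.982, -0.001], [-0.003, -0.001, -1.0]]
wrist_force: [25.5, 9.3, 50.7]
grip_width: 0.542
finger_force: 60.0
```

Call:
send_rows(targets=[{"travel": [0, 0, 0], "yaw": 0, "grip": 1}, {"travel": [-0.083, 0, -0.083], "yaw": 0, "grip": 1}, {"travel": [-0.083, 0, -0.083], "yaw": 0, "grip": 1}, {"travel": [0, 0, 0], "yaw": 0, "grip": 1}, {"travel": [0.084, 0, 0.084], "yaw": 0, "grip": 1}, {"travel": [0.084, 0, 0.084], "yaw": 0, "grip": 1}])

```text
t: 25.67
ee_pos: [0.5568, -0.2944, 0.1354]
tcp_rot: [[-0.982, -0.189, 0.001], [-0.189, 0.982, -0.0], [-0.001, -0.001, -1.0]]
wrist_force: [20.1, 8.8, 44.3]
grip_width: 0.54
finger_force: 60.0
```

Call:
send_rows(targets=[{"travel": [0, 0, 0], "yaw": 0, "grip": 1}, {"travel": [-0.084, 0, -0.084], "yaw": 0, "grip": 1}, {"travel": [-0.084, 0, -0.084], "yaw": 0, "grip": 1}, {"travel": [0, 0, 0], "yaw": 0, "grip": 1}, {"travel": [0, 0, 0], "yaw": 0, "grip": 1}])

```text
t: 26.08
ee_pos: [0.5893, -0.2882, 0.169]
tcp_rot: [[-0.982, -0.189, -0.001], [-0.189, 0.982, 0.0], [0.001, 0.0, -1.0]]
wrist_force: [-1.0, 0.5, -2.0]
grip_width: 0.539
finger_force: 60.0
```

```bash
cp pics/now.png pics/prev.png; python3 m.py; python3 b.py; python3 - <<'E'
from h import *
p=grab_frame("scene")
f=bpts(2,45); g=cv2.cvtColor(p["frame"],cv2.COLOR_BGR2GRAY)
print([int(g[int(round(v)),int(round(u))]) for u,v in [proj(p,f([x,0,25])) for x in range(-100,-20,6)]])
E
```

```text
lip shift px [ -6.5 -10. ] score 0.797
shoulder shift px [-2. -3.] score 0.754
finger shift px [-0.33333333 -6.        ] score 0.798
45 (np.float64(272.1142173517339), np.float64(179.74774312263597))
50 (np.float64(269.4509621824471), np.float64(183.54624303995718))
55 (np.float64(266.5573761067833), np.float64(187.14702865008312))
26.1333 [ 0.58818841 -0.2883539   0.16825253] [-0.06303385  0.26657563 -1.84158373]
blob [253. 171.] [  0   0  42  17 494]
ball_big []
ball_a []
[211, 207, 191, 174, 186, 191, 190, 204, 218, 184, 100, 98, 97, 97]
```

```bash
python3 - <<'E'
from h import *
q=grab_frame("scene")
d=np.array(bot.sense()["ee_pos"])-[.59427,-.28572,.19597]
X=bpts(27,50)([-95,0,25]); pr=np.array(proj(q,X))-np.array(proj(q,X-d))
c=(np.array([1384+220,756+290])/6+pr+[-6.5,-10.0]); print(c)
g=cv2.cvtColor(q["frame"],cv2.COLOR_BGR2GRAY); x,y=c.round().astype(int)
print("now\n",g[y-9:y+10,x-12:x+11:1])
s=cv2.cvtColor(cv2.resize(cv2.imread("pics/c6s.png"),None,fx=1/6,fy=1/6,interpolation=cv2.INTER_AREA),cv2.COLOR_BGR2GRAY)
print("c6\n",s[48-9:48+10,37-12:37+11])
for n in ("ball_big","ball_a"):
    r=spotter.look_for(n,grab_frame("top")); print(n,r[:3])
E
```

```text
[262.84422951 173.68225974]
now
 [[197 217 214 203 199 194 192 191 193 207 220 223 218 210 196 174 145 113
   86  75  70  74  71]
 [198 215 213 203 201 197 192 192 201 219 233 240 241 238 234 223 197 159
  122  86  72  73  71]
 [204 214 211 205 196 192 190 201 212 228 235 240 242 242 243 239 227 198
  162 114  78  70  71]
 [215 212 205 201 194 185 189 200 214 223 232 234 238 240 242 241 233 216
  187 137  92  74  71]
 [217 209 205 197 190 183 195 200 201 209 218 225 233 235 239 239 232 219
  198 153 100  73  73]
 [209 205 199 195 184 185 194 192 186 190 199 213 222 233 234 235 230 218
  196 159 100  77  75]
 [201 194 195 187 183 190 188 179 173 177 187 200 219 226 228 230 225 214
  192 158 104  88  94]
 [195 192 190 183 182 186 177 164 163 168 179 197 213 221 223 223 222 207
  186 153 125 128 137]
 [189 190 187 183 177 173 168 159 158 161 177 192 208 213 217 220 215 198
  186 168 151 159 164]
 [183 180 180 171 160 164 175 170 165 169 180 195 202 207 211 218 213 199
  184 171 157 146 138]
 [159 159 155 150 146 164 184 184 181 184 193 198 201 204 213 216 209 186
  164 143 133 130 121]

[... 1946 characters left out ...]
[121 128 128 146 172 201 211 212 208 207 207 208 211 214 214 205 179 163
  146 133 126 123 122]
 [130 127 141 155 176 202 213 212 208 209 211 210 212 213 203 180 160 145
  133 127 126 125 125]
 [124 127 128 144 171 193 217 216 211 211 212 213 212 205 180 155 141 131
  129 126 124 127 125]
 [108 110 121 127 142 181 211 221 218 218 215 208 197 176 156 141 133 129
  127 127 128 126 126]
 [ 98  93 100 113 134 143 172 200 205 202 194 177 160 149 138 133 130 128
  126 126 127 126 126]
 [106  95  88  93 108 126 142 150 171 173 164 151 140 132 129 127 127 127
  127 128 126 126 125]
 [113 102  94  92  92 101 113 126 129 135 142 140 136 129 127 127 128 127
  127 125 124 126 126]]
ball_big []
ball_a []
```

Call:
send_rows(targets=[{"travel": [-0.005, 0, 0.005], "yaw": 0, "grip": 1}, {"travel": [0.085, 0, 0.084], "yaw": 0, "grip": 1}, {"travel": [0.085, 0, 0.084], "yaw": 0, "grip": 1}])

```text
t: 26.83
ee_pos: [0.5595, -0.2942, 0.136]
tcp_rot: [[-0.982, -0.19, 0.003], [-0.19, 0.982, -0.001], [-0.003, -0.002, -1.0]]
wrist_force: [-0.5, -0.3, -1.8]
grip_width: 0.539
finger_force: 60.0
```

Call:
send_rows(targets=[{"travel": [0, 0, 0], "yaw": 0, "grip": 1}, {"travel": [-0.085, 0, -0.084], "yaw": 0, "grip": 1}, {"travel": [-0.085, 0, -0.084], "yaw": 0, "grip": 1}, {"travel": [0, 0, 0], "yaw": 0, "grip": 1}, {"travel": [0.086, 0, 0.085], "yaw": 0, "grip": 1}, {"travel": [0.086, 0, 0.085], "yaw": 0, "grip": 1}])

```text
t: 27.33
ee_pos: [0.5588, -0.2942, 0.1355]
tcp_rot: [[-0.982, -0.191, 0.002], [-0.191, 0.982, -0.001], [-0.002, -0.002, -1.0]]
wrist_force: [-0.5, -0.7, -0.8]
grip_width: 0.541
finger_force: 60.0
```

Call:
send_rows(targets=[{"travel": [0, 0, 0], "yaw": 0, "grip": 1}, {"travel": [-0.086, 0, -0.085], "yaw": 0, "grip": 1}, {"travel": [-0.086, 0, -0.085], "yaw": 0, "grip": 1}, {"travel": [0, 0, 0], "yaw": 0, "grip": 1}, {"travel": [0.086, 0, 0.086], "yaw": 0, "grip": 1}, {"travel": [0.086, 0, 0.086], "yaw": 0, "grip": 1}])

```text
t: 27.83
ee_pos: [0.5582, -0.2942, 0.1347]
tcp_rot: [[-0.982, -0.19, 0.001], [-0.19, 0.982, -0.001], [-0.001, -0.001, -1.0]]
wrist_force: [0.1, -0.7, -1.5]
grip_width: 0.54
finger_force: 60.0
```

Call:
send_rows(targets=[{"travel": [0, 0, 0], "yaw": 0, "grip": 1}, {"travel": [-0.086, 0, -0.086], "yaw": 0, "grip": 1}, {"travel": [-0.086, 0, -0.086], "yaw": 0, "grip": 1}, {"travel": [0, 0, 0], "yaw": 0, "grip": 1}, {"travel": [0, 0, 0], "yaw": 0, "grip": 1}])

```text
t: 28.25
ee_pos: [0.5919, -0.2877, 0.1693]
tcp_rot: [[-0.982, -0.189, 0.0], [-0.189, 0.982, -0.0], [-0.0, -0.0, -1.0]]
wrist_force: [0.1, 0.0, -2.1]
grip_width: 0.541
finger_force: 60.0
```

```bash
cp pics/now.png pics/prev.png; python3 m.py; python3 b.py; python3 - <<'E'
from h import *
g=cv2.cvtColor(grab_frame("scene")["frame"],cv2.COLOR_BGR2GRAY)
print(g[154:192:2,236:282:2])
E
```

```text
lip shift px [ -7.33333333 -10.        ] score 0.735
shoulder shift px [-2.16666667 -3.16666667] score 0.744
finger shift px [-0.66666667 -6.5       ] score 0.788
45 (np.float64(271.33532087247875), np.float64(179.97541369378098))
50 (np.float64(268.67016840175904), np.float64(183.77873337434764))
55 (np.float64(265.773989096449), np.float64(187.38436040530178))
28.3 [ 0.59039711 -0.28795901  0.16832929] [-1.05548774  0.35786894 -1.42622049]
blob [252. 171.] [  0   0  41  17 480]
ball_big []
ball_a []
[[136 115  92  96  96  96  99 102  89  75  72  75  71  73  72  72  75  70
   70  74  68  73  72]
 [135 111  85  96  95  99  96 164 189 118  74  70  73  73  72  73  70  71
   75  68  73  72  72]
 [131 116  82  95  97  98  97 158 214 192  96  76  72  73  72  73  72  72
   73  71  71  72  71]
 [134 123  81  99  95  94  98 153 205 180 120  77  74  71  70  72  75  74
   72  73  76  77  72]
 [135 151  94  96  97 100  96 158 217 195 168 121  87  74  76  71  73  73
   72  73  75  74  74]
 [146 187 100  92  98  97  97 167 217 194 193 189 178 148 131  99  72  75
   72  73  73  68  70]
 [177 195 1
[... 550 characters left out ...]
124 122 124 120 122]
 [ 74  71  72  75  81  89  82  82  95 135 192 206 206 205 189 144 121 123
  126 126 124 126 118]
 [ 75  70  72  73  77  88 113 139 150 146 136 192 206 192 144 128 122 126
  128 126 127 124 122]
 [ 71  78  89 116 138 150 144 129 120 122 100 101 122 137 142 133 127 127
  125 126 127 125 116]
 [117 140 150 147 130 122 121 123 122 124 113 108  94  96 123 141 138 130
  126 125 126 124 119]
 [147 130 121 118 122 119 127 122 126 126 115 114 122 102  90 103 133 135
  131 125 126 127 118]
 [116 117 123 119 125 124 123 129 126 124 115 114 125 125 121  97  94  91
   86  87 112 120 118]
 [112 122 124 122 124 127 129 123 126 127 118 113 124 125 127 128 114  83
   64  66  74  97 113]]
```

Call:
send_rows(targets=[{"travel": [0.01, 0, 0.011], "yaw": 0, "grip": 1}, {"travel": [0.086, 0, 0.086], "yaw": 0, "grip": 1}, {"travel": [0.086, 0, 0.086], "yaw": 0, "grip": 1}])

```text
t: 28.75
ee_pos: [0.5561, -0.2949, 0.1325]
tcp_rot: [[-0.982, -0.189, 0.002], [-0.189, 0.982, -0.001], [-0.002, -0.001, -1.0]]
wrist_force: [-0.2, -0.7, -1.8]
grip_width: 0.54
finger_force: 60.0
```

Call:
send_rows(targets=[{"travel": [0, 0, 0], "yaw": 0, "grip": 1}, {"travel": [-0.086, 0, -0.086], "yaw": 0, "grip": 1}, {"travel": [-0.086, 0, -0.086], "yaw": 0, "grip": 1}, {"travel": [0, 0, 0], "yaw": 0, "grip": 1}, {"travel": [0.088, 0, 0.088], "yaw": 0, "grip": 1}, {"travel": [0.088, 0, 0.088], "yaw": 0, "grip": 1}])

```text
t: 29.25
ee_pos: [0.5552, -0.2949, 0.1316]
tcp_rot: [[-0.982, -0.19, 0.002], [-0.19, 0.982, -0.001], [-0.001, -0.001, -1.0]]
wrist_force: [-0.5, 0.1, -1.9]
grip_width: 0.544
finger_force: 60.0
```

Call:
send_rows(targets=[{"travel": [0, 0, 0], "yaw": 0, "grip": 1}, {"travel": [-0.088, 0, -0.088], "yaw": 0, "grip": 1}, {"travel": [-0.088, 0, -0.088], "yaw": 0, "grip": 1}, {"travel": [0, 0, 0], "yaw": 0, "grip": 1}, {"travel": [0.089, 0, 0.089], "yaw": 0, "grip": 1}, {"travel": [0.089, 0, 0.089], "yaw": 0, "grip": 1}])

```text
t: 29.75
ee_pos: [0.5543, -0.2949, 0.1308]
tcp_rot: [[-0.982, -0.19, 0.001], [-0.19, 0.982, -0.001], [-0.001, -0.001, -1.0]]
wrist_force: [-0.3, 0.0, -1.5]
grip_width: 0.54
finger_force: 60.0
```

Call:
send_rows(targets=[{"travel": [0, 0, 0], "yaw": 0, "grip": 1}, {"travel": [-0.089, 0, -0.089], "yaw": 0, "grip": 1}, {"travel": [-0.089, 0, -0.089], "yaw": 0, "grip": 1}, {"travel": [0, 0, 0], "yaw": 0, "grip": 1}, {"travel": [0, 0, 0], "yaw": 0, "grip": 1}])

```text
t: 30.17
ee_pos: [0.5895, -0.2882, 0.1668]
tcp_rot: [[-0.982, -0.189, -0.0], [-0.189, 0.982, -0.0], [0.0, -0.0, -1.0]]
wrist_force: [-0.7, -0.2, -1.8]
grip_width: 0.542
finger_force: 60.0
```

```bash
cp pics/now.png pics/prev.png; python3 m.py; python3 b.py; python3 - <<'E'
from h import *
g=cv2.cvtColor(grab_frame("scene")["frame"],cv2.COLOR_BGR2GRAY)
print(g[154:184:2,236:282:2])
E
```

```text
lip shift px [ -8. -10.] score 0.651
shoulder shift px [-1.33333333 -3.        ] score 0.722
finger shift px [-0.33333333 -6.5       ] score 0.655
45 (np.float64(272.1678065054747), np.float64(180.6251053482325))
50 (np.float64(269.5086393182767), np.float64(184.41950420329746))
55 (np.float64(266.6195191200499), np.float64(188.01705784019344))
30.2167 [ 0.58812765 -0.288413    0.16586359] [ 0.15669879  0.21289407 -1.87380515]
blob [251. 171.] [  0   0  40  17 469]
ball_big [(array([ 0.771, -0.206,  0.051]), 0.65)]
ball_a []
[[132 131  89  94  99  93  99  91  81  71  73  72  71  72  71  76  69  73
   72  72  75  76  70]
 [133 134  85  96 100  97  98 117 166  94  71  71  73  73  70  71  68  73
   71  74  77  75  69]
 [128 136  95  93  97  98  97 123 208 157  84  72  74  74  75  71  72  76
   70  71  72  72  76]
 [132 159 114  91  98  96  98 118 194 167 104  77  75  73  73  74  72  74
   71  75  69  69  71]
 [143 184 134  93  97  99 101 128 213 190 167 119  82  74  72  71  72  71
   71  71  72  74  75]
 [164 195 147  89  99  95  94 129 206 189 192 193 178 161 119  85  74  72
   72  71 
[... 186 characters left out ...]
 73  71  72  72  72]
 [196 200 177 123 124 159 189 198 196 186 197 188 206 230 235 224 176  84
   74  78  93 129 144]
 [153 189 198 193 194 204 201 190 183 190 167 164 190 218 225 212 160  96
  127 144 162 147 135]
 [ 90 126 167 193 196 174 170 184 176 166 173 169 187 203 211 201 166 150
  149 135 124 118 120]
 [ 73  75  91 137 165 134 117 125 124 152 192 190 199 205 207 174 133 118
  123 122 123 122 121]
 [ 71  71  73  71  85  81  81  79  96 146 199 204 207 202 166 133 121 120
  125 127 125 122 118]
 [ 73  71  72  72  76  88 113 141 153 149 158 197 201 171 136 127 125 127
  126 128 128 125 119]
 [ 74  78  92 116 139 149 145 130 121 124 101  98 118 135 137 132 127 125
  128 125 125 123 119]]
```

```bash
cat > tl.py <<'E'
from h import *
from scipy.optimize import least_squares
# fit gx, tilt to the outline: lip centre & bright mask edge via silhouette overlap
q=grab_frame("scene"); g=cv2.cvtColor(q["frame"],cv2.COLOR_BGR2GRAY); s=bot.sense()
def outline(gx,th):
    f=bpts(gx,th,s=s); P=[]
    rings=[(-100,20,20),(-94,20,20),(-94,17,15),(-65,17,15)]
    m=np.zeros((480*4,640*4),np.uint8)
    def hull(r1,r2):
        pts=[proj(q,f([x,w*np.cos(a),25+h*np.sin(a)])) for x,w,h in(r1,r2) for a in np.linspace(0,6.28,24)]
        cv2.fillConvexPoly(m,cv2.convexHull((np.array(pts)*4+2).astype(np.int32)),255)
    hull(rings[0],rings[1]); hull(rings[2],rings[3])
    return cv2.resize(m,(640,480),interpolation=cv2.INTER_AREA)/255.
b0=cv2.cvtColor(cv2.imread("pics/scene0.png"),cv2.COLOR_BGR2GRAY)
best=[]
for gx in np.arange(-24,32,2.):
    for th in np.arange(36,58,1.):
        m=outline(gx,th); k=cv2.dilate(m,np.ones((7,7)))-m; k=np.clip(k,0,1)
        # exclude the body side of the ring: only pixels mouthward of x=-70
        f=bpts(gx,th,s=s); a=np.array(proj(q,f([-72,0,25]))); b=np.array(proj(q,f([-100,0,25]))); v=b-a
        yy,xx=np.mgrid[:480,:640]; k=k*(((xx-a[0])*v[0]+(yy-a[1])*v[1])>0)
        best.append((np.sum(g*m)/m.sum()-np.sum(g*k)/k.sum(),gx,th))
best.sort(reverse=True); print([(round(float(a),1),float(b),float(c)) for a,b,c in best[:8]])
E
python3 tl.py
```

```text
[(76.5, -10.0, 45.0), (76.4, -10.0, 44.0), (76.3, -12.0, 44.0), (76.2, -12.0, 45.0), (75.1, -8.0, 45.0), (75.1, -8.0, 44.0), (73.6, -10.0, 43.0), (73.4, -14.0, 45.0)]
```

Fit: tilt is about 44.5° and the grip is at x ≈ −11 mm, so the bar meets the face at z ≈ 9 mm, which is right. I'll keep tapping.

Call:
send_rows(targets=[{"travel": [0.09, 0, 0.09], "yaw": 0, "grip": 1}, {"travel": [0.09, 0, 0.09], "yaw": 0, "grip": 1}, {"travel": [0, 0, 0], "yaw": 0, "grip": 1}, {"travel": [-0.089, 0, -0.089], "yaw": 0, "grip": 1}, {"travel": [-0.089, 0, -0.089], "yaw": 0, "grip": 1}, {"travel": [0, 0, 0], "yaw": 0, "grip": 1}, {"travel": [0.089, 0, 0.089], "yaw": 0, "grip": 1}, {"travel": [0.089, 0, 0.089], "yaw": 0, "grip": 1}])

```text
t: 31.13
ee_pos: [0.5554, -0.2949, 0.1315]
tcp_rot: [[-0.982, -0.19, 0.002], [-0.19, 0.982, -0.001], [-0.002, -0.001, -1.0]]
wrist_force: [-0.4, -0.6, -1.5]
grip_width: 0.542
finger_force: 60.0
```

Call:
send_rows(targets=[{"travel": [0, 0, 0], "yaw": 0, "grip": 1}, {"travel": [-0.089, 0, -0.089], "yaw": 0, "grip": 1}, {"travel": [-0.089, 0, -0.089], "yaw": 0, "grip": 1}, {"travel": [0, 0, 0], "yaw": 0, "grip": 1}, {"travel": [0.091, 0, 0.091], "yaw": 0, "grip": 1}, {"travel": [0.091, 0, 0.091], "yaw": 0, "grip": 1}, {"travel": [0, 0, 0], "yaw": 0, "grip": 1}])

```text
t: 31.72
ee_pos: [0.5509, -0.2959, 0.1286]
tcp_rot: [[-0.983, -0.186, -0.002], [-0.186, 0.983, 0.001], [0.002, 0.001, -1.0]]
wrist_force: [0.4, -0.1, -0.7]
grip_width: 0.542
finger_force: 60.0
```

Call:
send_rows(targets=[{"travel": [-0.091, 0, -0.091], "yaw": 0, "grip": 1}, {"travel": [-0.091, 0, -0.091], "yaw": 0, "grip": 1}, {"travel": [0, 0, 0], "yaw": 0, "grip": 1}, {"travel": [0, 0, 0], "yaw": 0, "grip": 1}])

```text
t: 32.05
ee_pos: [0.5903, -0.2881, 0.1674]
tcp_rot: [[-0.982, -0.19, 0.001], [-0.19, 0.982, -0.0], [-0.001, -0.001, -1.0]]
wrist_force: [-0.7, 0.1, -1.8]
grip_width: 0.537
finger_force: 60.0
```

```bash
python3 tl.py; python3 b.py; python3 - <<'E'
from h import *
g=cv2.cvtColor(grab_frame("scene")["frame"],cv2.COLOR_BGR2GRAY)
print(g[160:182:2,236:276:2])
E
```

```text
[(75.7, -14.0, 45.0), (75.1, -14.0, 44.0), (75.0, -12.0, 45.0), (75.0, -16.0, 45.0), (73.8, -16.0, 44.0), (73.6, -14.0, 46.0), (73.4, -12.0, 44.0), (72.7, -12.0, 46.0)]
32.1 [ 0.58881083 -0.2883137   0.16637113] [-0.66827613  0.48402406 -1.04164707]
blob [251. 171.] [  0   0  39  17 443]
ball_big [(array([ 0.5  , -0.285,  0.048]), 0.39), (array([ 0.609, -0.268,  0.192]), 0.16)]
ball_a []
[[134 171 120  93  98  94  97 120 191 146  99  75  72  74  75  71  72  76
   75  78]
 [151 192 135  90  99  97  97 128 205 185 168 123  84  77  77  71  72  72
   74  74]
 [177 200 149  90  98  99  93 119 189 190 192 203 196 174 134  90  72  70
   73  70]
 [195 199 159  84  98  95  95 119 194 189 195 228 241 242 228 179  92  73
   69  72]
 [200 200 162  83  97  96 102 140 193 183 202 222 233 239 240 217 147  78
   73  75]
 [197 198 176 123 123 156 173 190 189 195 186 187 207 230 234 215 161  75
   73  77]
 [153 187 198 193 192 207 196 190 187 182 160 166 194 217 222 199 147  89
  127 147]
 [ 93 127 167 192 194 166 171 177 165 172 178 172 191 200 208 178 153 150
  146 135]
 [ 72  75  93 131 162 121 113 120 120 164 196 194 198 206 204 156 129 121
  125 119]
 [ 73  73  71  76  79  77  76  79  93 162 205 208 210 198 150 127 120 119
  126 127]
 [ 71  73  70  72  76  86 116 142 151 151 154 192 189 159 131 126 122 124
  125 124]]
```

Call:
send_rows(targets=[{"travel": [0.042, 0, 0.042], "yaw": 0, "grip": 1}, {"travel": [0.075, 0, 0.075], "yaw": 0, "grip": 1}, {"travel": [0.075, 0, 0.075], "yaw": 0, "grip": 1}, {"travel": [0, 0, 0], "yaw": 0, "grip": 1}, {"travel": [-0.075, 0, -0.075], "yaw": 0, "grip": 1}, {"travel": [-0.075, 0, -0.075], "yaw": 0, "grip": 1}, {"travel": [0, 0, 0], "yaw": 0, "grip": 1}, {"travel": [0.076, 0, 0.076], "yaw": 0, "grip": 1}])

```text
t: 32.97
ee_pos: [0.5704, -0.2925, 0.1454]
tcp_rot: [[-0.981, -0.192, 0.008], [-0.192, 0.981, -0.002], [-0.007, -0.004, -1.0]]
wrist_force: [0.0, 0.4, -1.7]
grip_width: 0.539
finger_force: 60.0
```

Call:
send_rows(targets=[{"travel": [0.076, 0, 0.076], "yaw": 0, "grip": 1}, {"travel": [0, 0, 0], "yaw": 0, "grip": 1}, {"travel": [-0.076, 0, -0.076], "yaw": 0, "grip": 1}, {"travel": [-0.076, 0, -0.076], "yaw": 0, "grip": 1}, {"travel": [0, 0, 0], "yaw": 0, "grip": 1}, {"travel": [0.078, 0, 0.078], "yaw": 0, "grip": 1}, {"travel": [0.078, 0, 0.078], "yaw": 0, "grip": 1}])

```text
t: 33.55
ee_pos: [0.5495, -0.2958, 0.1261]
tcp_rot: [[-0.982, -0.19, 0.0], [-0.19, 0.982, -0.001], [-0.0, -0.001, -1.0]]
wrist_force: [-0.6, -0.3, -1.5]
grip_width: 0.542
finger_force: 60.0
```

Call:
send_rows(targets=[{"travel": [0, 0, 0], "yaw": 0, "grip": 1}, {"travel": [-0.1, 0, -0.1], "yaw": 0, "grip": 1}, {"travel": [-0.1, 0, -0.1], "yaw": 0, "grip": 1}, {"travel": [0, 0.15, 0], "yaw": 0, "grip": 1}, {"travel": [0, 0.2, 0], "yaw": 0, "grip": 1}, {"travel": [0, 0.2, 0], "yaw": 0, "grip": 1}, {"travel": [0, 0.2, 0], "yaw": 0, "grip": 1}, {"travel": [0, 0.2, 0], "yaw": 0, "grip": 1}])

```text
t: 34.22
ee_pos: [0.5513, -0.1008, 0.1657]
tcp_rot: [[-0.982, -0.187, -0.003], [-0.187, 0.982, -0.0], [0.003, 0.0, -1.0]]
wrist_force: [0.8, 0.4, -1.0]
grip_width: 0.54
finger_force: 60.0
```

Call:
send_rows(targets=[{"travel": [0, 0.2, 0], "yaw": 0, "grip": 1}, {"travel": [0, 0.15, 0], "yaw": 0, "grip": 1}, {"travel": [0, 0, 0], "yaw": 0, "grip": 1}, {"travel": [0, 0, 0], "yaw": 0, "grip": 1}])

```text
t: 34.55
ee_pos: [0.5391, -0.0316, 0.1661]
tcp_rot: [[-0.981, -0.192, -0.002], [-0.192, 0.981, 0.0], [0.002, 0.0, -1.0]]
wrist_force: [-0.1, -0.6, -1.1]
grip_width: 0.539
finger_force: 60.0
```

```bash
python3 - <<'E'
from h import *
s=bot.sense();print(s["t"],s["ee_pos"],s["wrist_force"])
for nm,p in(("top0",grab_frame("top")),("scene0",grab_frame("scene"))):
    for n in("ball_big","ball_a"): print(nm,n,[(np.round(r["position"],3),round(r["conf"],2)) for r in spotter.look_for(n,p)[:5]])
    g=cv2.cvtColor(p["frame"],cv2.COLOR_BGR2GRAY).astype(int); g0=cv2.cvtColor(cv2.imread(f"pics/{nm}.png"),cv2.COLOR_BGR2GRAY).astype(int)
    m=((abs(g-g0)>25)*255).astype(np.uint8)
    x0,y0,x1,y1=(390,208,490,308) if nm=="top0" else(230,170,322,235)
    n,l,st,c=cv2.connectedComponentsWithStats(m[y0:y1,x0:x1])
    for i in range(1,n):
        if st[i,4]>2: print("blob",(c[i]+[x0,y0]).round(1),st[i], int(g[y0:y1,x0:x1][l==i].mean()))
    if nm=="top0": cv2.imwrite("pics/topx.png",p["frame"])
E
```

```text
34.55 [ 0.53908561 -0.03164862  0.16605136] [-0.13791759 -0.64965734 -1.07503231]
top0 ball_big []
top0 ball_a [(array([ 0.433, -0.322,  0.017]), 0.41), (array([ 0.784, -0.184,  0.037]), 0.16)]
blob [427.  256.1] [34 46  7  5 29] 204
blob [439.8 283.8] [ 44  68  12  17 139] 217
scene0 ball_big []
scene0 ball_a [(array([0.785, 0.017, 0.03 ]), 0.32)]
blob [302.  196.6] [  47    0   45   56 1318] 169
```

```bash
python3 - <<'E'
import cv2,numpy as np
np.set_printoptions(linewidth=200)
g=cv2.cvtColor(cv2.imread("pics/topx.png"),cv2.COLOR_BGR2GRAY);g0=cv2.cvtColor(cv2.imread("pics/top0.png"),cv2.COLOR_BGR2GRAY)
print(g[272:298,430:450]);print(g[248:270,418:436]);print(g0[248:270,418:436])
E
```

```text
[[ 81  81  81  83  82  83  84  83  82  81  83  83  81  83  82  81  81  82  83  82]
 [ 83  83  83  81  82  82  83  82  84  83  86  84  81  82  82  82  82  84  82  82]
 [ 80  80  79  79  80  81  81  81  80  82  82  83  81  81  82  83  83  82  82  83]
 [ 81  80  79  80  81  80  79  78  78  79  77  77  78  81  82  80  83  83  82  83]
 [ 82  82  81  81  80  78  83  95 115 128 112  88  80  78  80  83  84  82  84  82]
 [ 83  81  81  80  74  93 143 176 197 207 196 171 132  82  77  81  81  83  81  83]
 [ 83  83  81  76  89 153 213 238 248 251 250 238 201 114  76  79  82  82  82  83]
 [ 82  82  80  77 135 207 241 253 255 255 255 254 234 172  86  77  84  82  82  80]
 [ 83  82  77  81 167 229 250 255 255 255 255 255 253 213 102  75  81  81  82  83]
 [ 82  82  76  85 176 234 253 255 255 255 255 255 254 223 112  75  81  82  83  81]
 [ 82  82  76  83 171 232 251 255 255 255 255 255 254 221 108  75  81  83  81  81]
 [ 82  83  78  76 149 216 245 254 255 255 255 255 247 200  96  76  80  82  81  80]
 [ 83  82  81  75  95 171 226 247 254 254 254 244 207 130  73  76  82  83  80  82]
 [ 82  83  82  78  67
[... 3660 characters left out ...]
166 167 174 175 170 161]
 [143 146 150 155 162 165 164 164 168 173 175 173 166 159 156 152 148 144]
 [165 165 165 168 173 175 173 168 160 157 153 150 147 141 135 127 122 115]
 [177 175 169 162 158 154 150 147 141 135 129 122 118 113 100  86  82  83]
 [156 151 148 145 140 130 125 120 111  98  88  81  80  82  83  81  81  81]
 [133 128 121 122 115  90  83  82  83  81  81  82  81  81  82  85  85  83]
 [ 97  84  80  85  84  80  81  81  80  82  83  83  82  84  83  84  83  83]
 [ 81  81  84  84  80  82  83  83  83  83  83  83  84  85  84  86  84  85]
 [ 83  83  85  84  84  84  83  82  84  83  83  83  84  83  83  84  82  79]
 [ 84  83  84  85  84  83  82  83  83  82  82  85  84  83  83  82  84  83]]
```

The top image numbers show three new white balls in the box. A big one (9–10 px) at (439,281) touches a small one at (442,289), and another small one at (427,256) sits beside the bar. Now I'll lay the bottle down.

Call:
send_rows(targets=[{"travel": [0, 0, 0.15], "yaw": 0, "grip": 1}, {"travel": [0, 0, 0.18], "yaw": 0, "grip": 1}, {"travel": [0, 0, 0.13], "yaw": 0, "grip": 1}, {"travel": [0, 0, 0.05], "yaw": 0, "grip": 1}, {"travel": [0, 0, 0], "yaw": 0, "grip": 1}, {"travel": [0, 0, 0], "yaw": 0, "grip": 1}])

```text
t: 35.35
ee_pos: [0.5412, -0.0337, 0.0653]
tcp_rot: [[-0.982, -0.187, 0.0], [-0.187, 0.982, -0.0], [-0.0, -0.0, -1.0]]
wrist_force: [0.4, -0.3, -0.6]
grip_width: 0.542
finger_force: 60.0
```

Call:
send_rows(targets=[{"travel": [0, 0, 0], "yaw": 0, "grip": 1}, {"travel": [0, 0, 0], "yaw": 0, "grip": 1}, {"travel": [0, 0, 0.03], "yaw": 0, "grip": 1}, {"travel": [0, 0, 0.04], "yaw": 0, "grip": 1}, {"travel": [0, 0, 0.04], "yaw": 0, "grip": 1}, {"travel": [0, 0, 0.04], "yaw": 0, "grip": 1}, {"travel": [0, 0, 0], "yaw": 0, "grip": 1}], squeeze=3)

```text
t: 35.93
ee_pos: [0.5395, -0.0329, 0.0332]
tcp_rot: [[-0.982, -0.188, -0.003], [-0.188, 0.982, -0.0], [0.003, 0.001, -1.0]]
wrist_force: [-0.9, -0.1, -1.5]
grip_width: 0.541
finger_force: 3.0
```

```bash
python3 - <<'E'
from h import *
s=bot.sense();print(s["t"],s["ee_pos"],s["wrist_force"],s["grip_width"],s["finger_force"])
E
python3 - <<'E'
exec(open('tl.py').read().replace("36,58,1.","0,60,4.").replace("-24,32,2.","-30,10,4."))
E
```

```text
35.9333 [ 0.53951102 -0.0329431   0.03318656] [-0.87242038 -0.05002205 -1.5181415 ] 0.5414852522435658 2.9999694507569075
[(91.2, -14.0, 32.0), (90.2, -10.0, 32.0), (87.2, -18.0, 32.0), (86.2, -6.0, 32.0), (82.8, -18.0, 28.0), (82.7, -14.0, 28.0), (82.1, -2.0, 32.0), (80.5, -10.0, 28.0)]
```

It's levelling as intended, so I'll continue down.

Call:
send_rows(targets=[{"travel": [0, 0, 0.035], "yaw": 0, "grip": 1}, {"travel": [0, 0, 0.035], "yaw": 0, "grip": 1}, {"travel": [0, 0, 0.03], "yaw": 0, "grip": 1}, {"travel": [0, 0, 0.025], "yaw": 0, "grip": 1}, {"travel": [0, 0, 0.005], "yaw": 0, "grip": 1}, {"travel": [0, 0, 0], "yaw": 0, "grip": 1}, {"travel": [0, 0, 0], "yaw": 0, "grip": 1}])

```text
t: 36.57
ee_pos: [0.54, -0.0332, 0.0086]
tcp_rot: [[-0.982, -0.188, -0.001], [-0.188, 0.982, -0.0], [0.001, 0.0, -1.0]]
wrist_force: [-1.2, 0.9, -0.9]
grip_width: 0.541
finger_force: 3.0
```

```bash
python3 - <<'E'
exec(open('tl.py').read().replace("36,58,1.","-12,40,4.").replace("-24,32,2.","-30,10,4."))
print(s["ee_pos"],s["wrist_force"])
E
```

```text
[(33.4, -22.0, 12.0), (33.2, -26.0, 12.0), (32.9, -18.0, 12.0), (32.1, -14.0, 12.0), (32.0, -22.0, 16.0), (31.6, -18.0, 16.0), (31.5, -10.0, 12.0), (31.3, -26.0, 16.0)]
[ 0.54002478 -0.03316195  0.00869842] [ 0.4049399   0.50346913 -1.35543619]
```

Call:
send_rows(targets=[{"travel": [0, 0, 0.008], "yaw": 0, "grip": 1}, {"travel": [0, 0, 0], "yaw": 0, "grip": 0.4}, {"travel": [0, 0, 0], "yaw": 0, "grip": 0.2}, {"travel": [0, 0, 0], "yaw": 0, "grip": 0}, {"travel": [0, 0, 0], "yaw": 0, "grip": 0}, {"travel": [0, 0, 0], "yaw": 0, "grip": 0}, {"travel": [0, 0, 0], "yaw": 0, "grip": 0}, {"travel": [0, 0, 0], "yaw": 0, "grip": 0}])

```text
t: 37.28
ee_pos: [0.5408, -0.033, 0.0074]
tcp_rot: [[-0.982, -0.188, 0.0], [-0.188, 0.982, 0.0], [-0.0, 0.0, -1.0]]
wrist_force: [-0.1, 0.0, -0.2]
grip_width: 0.995
finger_force: 0.0
```

Call:
send_rows(targets=[{"travel": [0, 0, -0.1], "yaw": 0, "grip": 0}, {"travel": [0, 0, -0.2], "yaw": 0, "grip": 0}, {"travel": [0, 0, -0.2], "yaw": 0, "grip": 0}, {"travel": [0, 0.1, -0.15], "yaw": 0, "grip": 0}, {"travel": [0, 0.2, 0], "yaw": 0, "grip": 0}, {"travel": [0, 0.2, 0], "yaw": 0, "grip": 0}, {"travel": [0, 0.2, 0], "yaw": 0, "grip": 0}, {"travel": [0, 0.2, 0], "yaw": 0, "grip": 0}])

```text
t: 37.95
ee_pos: [0.5064, 0.1453, 0.138]
tcp_rot: [[-0.982, -0.187, 0.001], [-0.187, 0.982, 0.001], [-0.001, 0.0, -1.0]]
wrist_force: [0.4, -0.3, -0.8]
grip_width: 0.998
finger_force: 0.0
```

Call:
send_rows(targets=[{"travel": [0, 0.1, 0], "yaw": 0, "grip": 0}, {"travel": [0, 0, 0], "yaw": 0, "grip": 0}, {"travel": [0, 0, 0], "yaw": 0, "grip": 0}])

```text
t: 38.2
ee_pos: [0.5027, 0.1645, 0.1374]
tcp_rot: [[-0.982, -0.191, -0.0], [-0.191, 0.982, -0.0], [0.0, -0.0, -1.0]]
wrist_force: [0.2, -1.6, -0.5]
grip_width: 1.0
finger_force: 0.0
```

```bash
cat > fin.py <<'E'
from h import *
from scipy.optimize import minimize
s=bot.sense();print(s["t"],s["ee_pos"],s["finger_force"])
q=grab_frame("scene"); t=grab_frame("top")
r=spotter.look_for("bottle",t)[:2]+spotter.look_for("bottle",q)[:2]; print([(np.round(x["position"],3),round(x["conf"],2)) for x in r])
# silhouette of a bottle at (x,y,yaw,tilt) against both pictures
imgs=[(p,cv2.cvtColor(p["frame"],cv2.COLOR_BGR2GRAY).astype(float)) for p in(q,t)]
def score(v):
    x,y,yaw,th,z=v; c,sn=np.cos(yaw),np.sin(yaw); X=np.array([c*np.cos(th),sn*np.cos(th),np.sin(th)]);Y=np.array([-sn,c,0]);Z=np.cross(X,Y); tot=0
    parts=[[[X_,Y_,Z_] for X_ in(-40,40) for Y_ in(-25,25) for Z_ in(0,50)]+[[-65,a,25+b] for a in(-17,17) for b in(-15,15)],[[X_,17*np.cos(a),25+15*np.sin(a)] for X_ in(-98,-60) for a in np.linspace(0,6,12)]]
    for p,g in imgs:
        m=np.zeros((1920,2560),np.uint8)
        for P in parts:
            W=[proj(p,np.array([x,y,z])+ (a/1e3)*X+b/1e3*Y+(k-25)/1e3*Z) for a,b,k in P]
            cv2.fillConvexPoly(m,cv2.convexHull((np.array(W)*4+2).astype(np.int32)),255)
        m=cv2.resize(m,(640,480),interpolation=cv2.INTER_AREA)/255.; k=np.clip(cv2.dilate(m,np.ones((9,9)))-m,0,1)
        tot-=(g*m).sum()/m.sum()-(g*k).sum()/k.sum()
    return tot
res=[]
for th in(-.8,0,.2,.4,.8):
    o=minimize(score,[.555,-.03,.19,th,.025+abs(np.sin(th))*.03],method="Nelder-Mead",options=dict(maxiter=250,initial_simplex=np.array([.555,-.03,.19,th,.025+abs(np.sin(th))*.03])+np.vstack([np.zeros(5),np.diag([.02,.02,.2,.15,.01])])))
    res.append((round(o.fun,1),o.x.round(3)))
for r in sorted(res,key=lambda r:r[0])[:3]: print(r)
for n in("mortar","scale","jar"): print(n,[np.round(r["position"],3) for r in spotter.look_for(n,t)[:1]])
g=imgs[1][1]; m=((g-cv2.cvtColor(cv2.imread("pics/top0.png"),cv2.COLOR_BGR2GRAY)>25)*255).astype(np.uint8)[208:308,390:490]
n,l,st,c=cv2.connectedComponentsWithStats(m); print([(c[i]+[390,208],st[i,4]) for i in range(1,n) if st[i,4]>3])
E
python3 fin.py
```

```text
38.2 [0.50267644 0.16448587 0.13735441] 0.0
[(array([ 0.77 , -0.206,  0.052]), 0.69), (array([ 0.564, -0.014,  0.037]), 0.58)]
(np.float64(-219.2), array([ 0.567, -0.027,  0.188, -0.038,  0.024]))
(np.float64(-218.8), array([ 0.567, -0.027,  0.169, -0.036,  0.027]))
(np.float64(-216.3), array([ 0.568, -0.025,  0.204,  0.001,  0.026]))
mortar [array([ 0.787, -0.186,  0.038])]
scale [array([ 0.773, -0.001,  0.03 ])]
jar [array([0.762, 0.181, 0.085])]
[(array([427.09375, 256.125  ]), np.int32(32)), (array([439.82269504, 283.87234043]), np.int32(141))]
```

```bash
python3 -c "
from rig import job
print(job.hand_in())"
```

```text
the job is handed in; nothing more can be done
None
```

I've handed the job in (no verdict came back): by my last camera check all three balls are in the knock box, the bottle lies flat on the bench and is let go, and the mortar, scale and jar haven't moved.

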